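Fork a slide carrier onto its locating pin, under the sprung leaf, and hold it flat

ROBOT

A 6-joint arm with a two-finger parallel gripper is mounted at the origin on a cart in front of the work surface, level with it; the furniture and walls round the work are solid. World frame = base frame: x ahead of the robot, y to its left, z up, the work surface at z = 0. Lengths are in m, angles in rad, forces in N, time in s.
With the tool pointing down it reaches from about 0.3 to 0.75 m from the base axis. Payload 8.5 kg.
Tool frame: the origin (TCP) lies on the centre line of the jaws, within the pads' length; the fingertips stand ctrl.tip_reach ahead of it and the grasp point (between the pads) lies 2 mm behind it (ctrl.tip_reach is the distance from the TCP to the fingertips, in m); y points along the fingers, z is the direction in which the jaws open and shut, and the axes are right-handed (so a half turn about y gives the same grasp; the last joint's range is limited). The gripper opens to 88 mm and grips with 3 to 60 N. Pads are 18 mm wide; open, the fingers measure 123 mm over their backs; the gripper's body (75 mm by 187 mm) begins 45 mm behind the grasp point.
Start: joints at [-1.386, 0.381, 1.297, -0, 1.464, -0.215], TCP at [0.214, -0.507, 0.256] pointing down, gripper open.
Joint ranges: [-3.11, 3.11], [-0.89, 2.33], [0.22, 2.48], [-1.42, 4.56], [0.17, 2.85], [-2.88, 2.88]. Speed limits (rad/s): [2.39, 2.39, 3.14, 3.14, 3.14, 3.14].

INTERFACE

Orientations are given as a unit quaternion [x, y, z, w].
In Python, from plant import ctrl, camera, job gives the robot as it stands.
- The arm moves only by the tool jog_arm, never from a script. Its argument "moves" is a list that holds one entry, the list of rows, each a list of 7 numbers: the shift along the world's x, y, z in m, then the turn, a rotation vector about the world's x, y, z in degrees, then the opening, from 0 (shut) to 1 (fully open). A call has 1 to 20 rows; each row shifts and turns the pose as measured when the row begins; what a row does not reach is not made up. A row lasts 1/8 s, in which the tool goes at most 62.5 mm and 10.7 degrees, less where a joint would pass 70% of its speed; a pose out of reach is approached as far as the arm can. A call is refused whole if a number of a shift passes 0.0625 or a number of a turn 10.7, either way. A call with a gripper value outside its range is refused whole. The fingers move at their own pace and stop on an object; the grip force is fixed at half the most. Time passes only in rows, so rows that do not move let the fingers close. It gives the time, the measured TCP pose, the force and the opening at its end, in the units of the state.
- ctrl.get_state(): the state, without advancing time (a new reading comes with each control period).
- camera(name): name is "scene" or "side" or "wrist"; returns a dict with "pixels" (400x640x3 uint8, red, green, blue), "fx", "fy", "cx", "cy" (pixels), "R" (3x3) and "t" (3): a world point X has camera coordinates R X + t. Camera axes: x right, y down, z forward; pixel columns grow to the right and rows downward; lengths in m; the calibration is good to about 2 mm. A picture is of the moment at which its call begins. There is no depth.
- job.finish_job(): hands the job in, once; it reports no verdict.
The state is a dict: "clock": time; "joint_pos": joint angles; "dq": joint speeds; "joint_torque": joint torques, N m; "position": TCP position; "eef_rot": TCP orientation; "wrist_force": force on the tool from outside, world axes, zero at the start; "moment": the same for the moment, N m; "opening": opening from 0.0 (shut) to 1.0 (fully open).
Only numpy, scipy, OpenCV 4.12 (cv2) and the standard library are available. Lean on these libraries where they do the work, as an engineer would, in place of code of your own. Each camera call takes 0.05 s, during which the arm holds its last target.

TASK

Load the slide carrier into the stage adapter: stand the loose steel locating pin fully down in the adapter's bore and let go of it, then pick up the carrier and slide its bevelled, forked end square in under the sprung leaf until the fork is home on the pin, without prising the leaf up. Then press the carrier down flat on the deck against the sprung lifter and finish while still holding it pressed flat, so that a colleague can turn the dogs over it. Leave everything else on the bench where it stands.

Things in the scene. Friction and masses are not known exactly. Their poses are not given: they have to be found in the camera images.
- holder: Stage adapter: dark steel block 180 x 126 x 24 mm, fixed. Origin: centre of its underside, on the bench; x axis along its length from the entry end (towards the robot) to the leaf, z up. Its top, the deck, is at z = 24 mm. Two small holding dogs with black thumbscrews, turned aside, stand at x = -62, y = +-55.5 mm, 22 mm above the deck, inner sides 49 mm from the centre line.
- bore (a point): Centre of the bore's mouth in the deck (holder x = +17, y = 0, z = 24 mm), inside a bright steel ring. Round, 15.5 mm wide, 1 mm chamfer, blind, 18 mm deep. Axes as the holder's.
- leaf_edge (a point): Middle of the underside of the leaf's free edge: holder x = +15 mm, 4 mm above the deck when shut. The leaf is a steel spring plate with two fingers, at y = 13 to 39 mm either side of a 26 mm gap for the pin. Each finger ends in a rolled bead 6 mm thick (top 10 mm above the deck). Hinge 58 mm behind the edge (x = +73), lugs 15 mm above the deck.
- leaf (a joint): Lift angle of the leaf, rad: 0 shut, grows as the free edge rises (0.017 per mm). Springs shut with about 2 N at the edge, 3 N at 5 mm of rise. The 5 mm thick carrier flat under it lifts it 1 mm (0.017 rad); more than 6 mm (0.105 rad) counts as prised up.
- lifter (a joint): Travel of the brass lifter pad (34 x 54 mm, centred at holder x = -45, y = 0), m: 0 up, 4 mm above the deck; 0.004 pressed level with the deck, as under a carrier lying flat. Spring: 2 N at the top, 5 N at 0.004. It raises the near end of a carrier that is not pressed down.
- seat_fork (a point): Point on the deck where the closed end of the carrier's fork (point fork) belongs when home on the pin, with 0.5 mm to spare: holder x = +9.5, y = 0, z = 24 mm. Axes as the holder's. The carrier's x axis then lies along the holder's, its origin at holder x = -20.5 mm, and its prongs reach 14.5 mm past the leaf's edge.
- carrier: Slide carrier: aluminium plate 100 x 84 x 5 mm, about 0.13 kg, glass slide let in across it, black grip rib on top. Lies flat on the bench. Origin: centre of its underside; x axis towards the forked end (x = +50 mm), z up. The last 10 mm there are bevelled on top from 5 to 2.5 mm. Its fork is an open slot 17 mm wide, 20 mm deep along x, two prongs beside it.
- grip_rib (a point): Middle of the top of the grip rib, at carrier x = -22, y = 0, z = 33 mm. The rib is an upright black block 40 mm long (carrier x), 12 mm thick (carrier y), 28 mm high above the plate; grip it across its thickness.
- fork (a point): Closed end of the fork, on the carrier's underside: carrier x = +30, y = 0, z = 0.
- pin: Locating pin: bright round steel pin, 14 mm diameter, 75 mm long, chamfered ends, dark knurled rings near the top, 0.08 kg; stands upright on the bench. Origin: centre of its foot, z up along it. Fully down in the bore its top is 57 mm above the deck.
- pin_foot (a point): Centre of the pin's foot (the pin's origin).
- beaker: Bystander: small glass beaker, 42 mm wide, 50 mm high, empty. Origin under its centre.
- media_bottle: Bystander: white bottle with a blue cap, 48 mm wide, 105 mm high. Origin under its centre.
- culture_dish: Bystander: clear lidded culture dish, 58 mm wide, 15 mm high. Origin under its centre.
- objective_case: Bystander: clear screw-top case with a black lid, 36 mm wide, 54 mm high. Origin under its centre.

How it is judged:
On the way, in this order (a step that is already met when the one before it is completed fails the run):
1. the pin stands fully down in the bore, let go (horizontal distance between pin_foot and bore below 0.0022 m and z of pin_foot in the frame of bore below -0.0155 m and angle between pin's own z axis and vertical below 0.11 rad and contact force between the fingers and pin below 0.1 N), for 0.2 s.
2. the carrier's prongs are under the leaf, its fork round the pin (x of fork in the frame of seat_fork between -0.004 and 0.004 m and y of fork in the frame of seat_fork between -0.003 and 0.003 m and angle between the x axis of carrier and the x axis of holder, either way round below 0.07 rad and angle between carrier's own z axis and vertical below 0.12 rad and z of fork in the frame of seat_fork below 0.006 m and contact force between leaf and carrier above 0.25 N), for 0.1 s.
At the end, for the whole second after the job is handed in: Pin in the bore (15.5 mm deep or more, 2.2 mm, 0.11 rad); fork within 4 mm along, 3 mm across of its place, carrier square to 0.07 rad, leaf bearing on it and up less than 0.06 rad; carrier flat (0.025 rad, 1.5 mm), lifter down over 3 mm, fingers still holding the carrier, at rest (all of step 2 and horizontal distance between pin_foot and bore below 0.0022 m and z of pin_foot in the frame of bore below -0.0155 m and angle between pin's own z axis and vertical below 0.11 rad and value of joint lifter above 0.003 m and angle between carrier's own z axis and vertical below 0.025 rad and z of carrier in the frame of seat_fork below 0.0015 m and contact force between the fingers and carrier above 2 N and value of joint leaf below 0.06 rad and linear speed of carrier below 0.01 m/s); the arm keeps its last pose, push and grip.
It fails at once if the leaf is prised up by more than 6 mm at its free edge (0.105 rad) (value of joint leaf above 0.105 rad).
It fails at once if a bystander (beaker, media bottle, culture dish, objective case) is moved by more than 20 mm (distance of any of beaker, media_bottle, culture_dish, objective_case from where it was at the start of the episode above 0.02 m).
It also fails if it takes over 58 s, if anything falls off the work surface, if the arm or the gripper's body presses on something with over 40 N, if the wrist force passes 120 N, or if a joint passes its speed limit or range.

## Working session

There is one attempt and no reset: what is moved stays moved. The work goes in short steps, Python scripts to look and compute and a tool call to move; the robot and the scene stay as the last step left them, time stands still between calls to the robot, and variables do not carry over. Pictures are saved under pics/ and viewed, and the job is handed in when it is done.

Besides the shell and the picture viewer there is one more tool, called after "Request:" in YAML: its name, and indented under it one key for each argument. jog_arm: Moves the arm, as the interface text tells. Its arguments: {"type":"object","properties":{"moves":{"type":"array"}},"required":["moves"]}

```bash
mkdir -p pics; ls
python3 - <<'E'
from plant import ctrl,camera,job
import cv2
print(ctrl.get_state(), ctrl.tip_reach)
for n in ("scene","side","wrist"):
    c=camera(n); cv2.imwrite(f"pics/{n}0.png",c["pixels"][:,:,::-1]); print(n,c["fx"],c["cx"],c["cy"],c["R"],c["t"])
E
```

```text
pics
{'clock': 0.0, 'joint_pos': array([-1.38627291e+00,  3.81178750e-01,  1.29826155e+00, -1.87719409e-05,
        1.46358641e+00, -2.15269207e-01]), 'dq': array([-3.87604743e-04,  1.23128481e-03,  9.19906905e-04,  4.60740135e-04,
        8.06889035e-04, -6.15582426e-06]), 'joint_torque': array([-9.97638344e-04, -4.37932634e+01, -2.24559706e+01,  7.12017529e-02,
        3.52025160e-02, -1.15727125e-04]), 'position': array([ 0.21403577, -0.50636358,  0.25514675]), 'eef_rot': array([-0.14040804,  0.69353302, -0.69251891,  0.14041044]), 'wrist_force': array([ 0.05080683,  0.52098652, -0.1995495 ]), 'moment': array([-0.04585219,  0.01866224,  0.02166991]), 'opening': 1.0031675896529986} 0.017
scene 447.77806369306467 310.98129041880446 193.04282918598471 [[-0.43252284  0.90162248  0.0009421 ]
 [ 0.77865693  0.37406066 -0.50375789]
 [-0.45455185 -0.21715322 -0.86384437]] [-0.02191322 -0.42946433  1.33621482]
side 407.08029617076113 323.8398412954065 196.84059755938213 [[ 0.92808722  0.37184718 -0.01959066]
 [ 0.13860948 -0.39382632 -0.90867389]
 [-0.34560314  0.84061317 -0.41704672]] [-0.54246922  0.09020269  0.83979525]
wrist 314.8758087994229 325.7149246792825 200.89690060447282 [[ 3.88961182e-01 -9.21254143e-01 -5.74513887e-05]
 [-8.76911241e-01 -3.70258352e-01  3.06488872e-01]
 [-2.82375415e-01 -1.19161894e-01 -9.51874240e-01]] [-0.54886212 -0.04238876  0.39177508]
```

View pics/scene0.png

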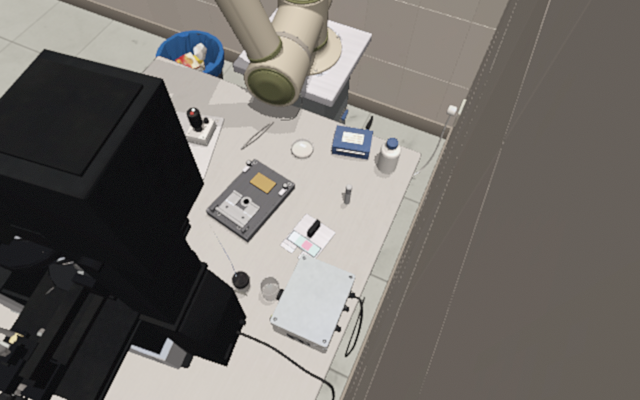

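View pics/side0.png

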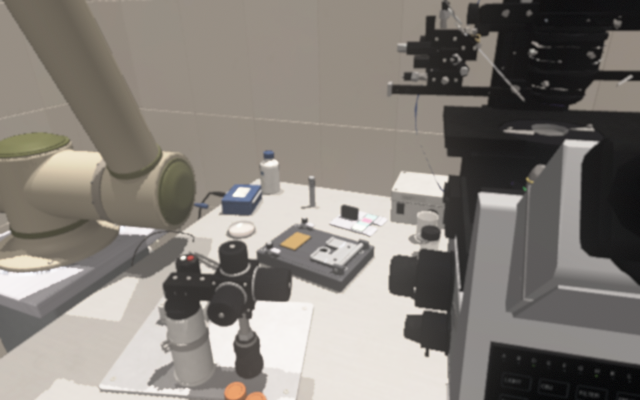

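View pics/wrist0.png

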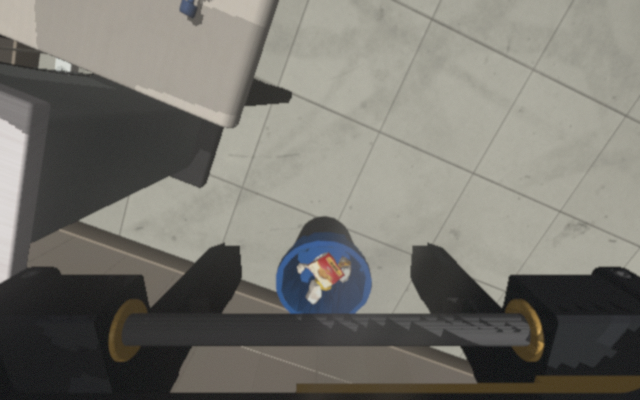

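```bash
cat > h.py <<'E'
import numpy as np, cv2
from plant import ctrl,camera,job
from scipy.spatial.transform import Rotation as Ro
def ray(c,u,v,z):
    d=c["R"].T@np.array([(u-c["cx"])/c["fx"],(v-c["cy"])/c["fy"],1.]); o=-c["R"].T@c["t"]
    return o+d*(z-o[2])/d[2]
def proj(c,X):
    p=c["R"]@np.asarray(X)+c["t"]; return np.array([c["fx"]*p[0]/p[2]+c["cx"],c["fy"]*p[1]/p[2]+c["cy"]])
def crop(c,x0,y0,x1,y1,s,fn):
    im=cv2.resize(c["pixels"][y0:y1,x0:x1,::-1],None,fx=s,fy=s,interpolation=cv2.INTER_CUBIC); cv2.imwrite(fn,im)
def show():
    s=ctrl.get_state(); print("t",round(s["clock"],2),"p",s["position"].round(4),"op",round(s["opening"],3),"F",s["wrist_force"].round(1))
    R=Ro.from_quat(s["eef_rot"]).as_matrix(); print("y",R[:,1].round(4),"z",R[:,2].round(4),"j",s["joint_pos"].round(2))
E
python3 - <<'E'
from h import *
c=camera("scene"); crop(c,190,120,410,270,3.6,"pics/s1.png")
for n,u,v,z in (("pin base",346,203,0),("rib top",314,222,.033),("bore",246,202,.024),("c1",257,160,.024),("c2",294,185,.024),("c3",249,237,.024),("c4",208,208,.024),("bottle",389,168,0)):
    print(n,ray(c,u,v,z).round(3))
show()
E
```

```text
pin base [0.427 0.322 0.   ]
rib top [0.521 0.282 0.033]
bore [0.539 0.115 0.024]
c1 [0.424 0.08  0.024]
c2 [0.449 0.195 0.024]
c3 [0.614 0.165 0.024]
c4 [0.591 0.043 0.024]
bottle [0.289 0.38  0.   ]
t 0.2 p [ 0.214  -0.5065  0.2554] op 1.0 F [-0.6  0.8  1.1]
y [-1.e-04  8.e-04 -1.e+00] z [ 3.892e-01 -9.212e-01 -8.000e-04] j [-1.39  0.38  1.3   0.    1.46 -0.22]
```

View pics/s1.png

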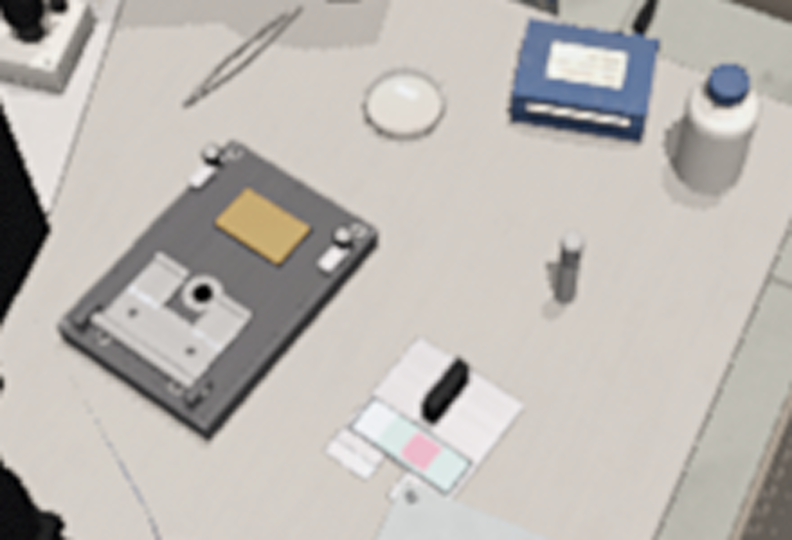

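Run:
```python
from h import *
import numpy as np
c=camera("scene");d=camera("side")
def tri(a,b):
    A=[];B=[]
    for k,(u,v) in ((c,a),(d,b)):
        r=k["R"];t=k["t"];x=(u-k["cx"])/k["fx"];y=(v-k["cy"])/k["fy"]
        for w,i in ((x,0),(y,1)):
            A.append(r[i]-w*r[2]);B.append(w*t[2]-t[i])
    s=np.linalg.lstsq(np.array(A),np.array(B),rcond=None); return s[0].round(3),s[1]
print("manip top",tri((194,110),(234,248)))
print("pin top",tri((349,187),(312,178)),"bottle cap",tri((392,142),(268,152)))
for p in ((65,50),(150,60),(200,185),(187,230)): print(p,[ray(c,*p,z).round(2) for z in (.3,.5)])
print(ray(c,190+465/3.6,120+362/3.6,.033),ray(c,190+432/3.6,120+415/3.6,.033))
print("cams",[(-k["R"].T@k["t"]).round(2) for k in (c,d)])
```

```text
manip top (array([ 0.454, -0.062,  0.132]), array([0.00126869]))
pin top (array([0.426, 0.324, 0.072]), array([1.44238706e-06])) bottle cap (array([0.29 , 0.371, 0.105]), array([1.90671991e-07]))
(65, 50) [array([ 0.51, -0.28,  0.3 ]), array([ 0.64, -0.05,  0.5 ])]
(150, 60) [array([ 0.46, -0.11,  0.3 ]), array([0.61, 0.07, 0.5 ])]
(200, 185) [array([0.66, 0.14, 0.3 ]), array([0.75, 0.24, 0.5 ])]
(187, 230) [array([0.74, 0.16, 0.3 ]), array([0.8 , 0.26, 0.5 ])]
[0.51297516 0.29085731 0.033     ] [0.554818   0.28801137 0.033     ]
cams [array([0.93, 0.47, 0.94]), array([ 0.78, -0.47,  0.42])]
```

Request:
jog_arm:
  moves:
    - [[0.014,0.05,0.01,0,0,-2.3,1],[0.014,0.05,0.01,0,0,-2.3,1],[0.014,0.05,0.01,0,0,-2.3,1],[0.014,0.05,0.01,0,0,-2.3,1],[0.014,0.05,0.01,0,0,-2.3,1],[0.014,0.05,0.01,0,0,-2.3,1],[0.014,0.05,0.01,0,0,-2.3,1],[0.014,0.05,0.01,0,0,-2.3,1],[0.014,0.05,0.01,0,0,-2.3,1],[0.014,0.05,0,0,0,-2.3,1],[0.014,0.05,0,0,0,-2.3,1],[0.014,0.05,0,0,0,-2.3,1],[0.014,0.05,0,0,0,-2.3,1],[0.014,0.05,0,0,0,-2.3,1],[0.014,0.03,0,0,0,-2.3,1]]

```text
clock: 2.17
position: [0.4244, 0.247, 0.3482]
eef_rot: [-0.083, -0.702, 0.703, 0.077]
wrist_force: [-0.8, -0.2, 0.8]
opening: 0.997
```

Run:
```python
from h import *
show()
c=camera("wrist"); cv2.imwrite("pics/w1.png",c["pixels"][:,:,::-1]); show()
import pickle; pickle.dump(c,open("w1.pkl","wb"))
```

```text
t 2.17 p [0.4244 0.247  0.3482] op 0.997 F [-0.8 -0.2  0.8]
y [ 0.0076 -0.0012 -1.    ] z [-2.251e-01 -9.743e-01 -6.000e-04] j [ 0.29  0.22  1.27 -0.    1.65  2.08]
t 2.23 p [0.4256 0.249  0.3476] op 1.001 F [-0.9 -0.  -2. ]
y [ 7.2e-03 -1.0e-04 -1.0e+00] z [-0.226  -0.9741 -0.0016] j [ 0.29  0.22  1.26 -0.    1.65  2.09]
```

View pics/w1.png

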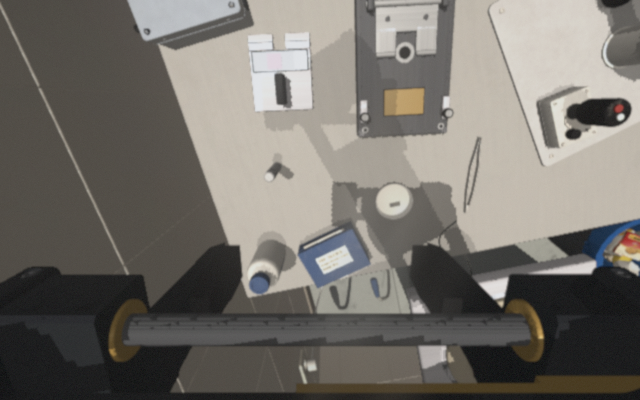

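Run:
```python
from h import *
import pickle
c=pickle.load(open("w1.pkl","rb"))
crop(c,230,0,470,200,3.3,"pics/w1z.png")
```

```text
(no output)
```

View pics/w1z.png

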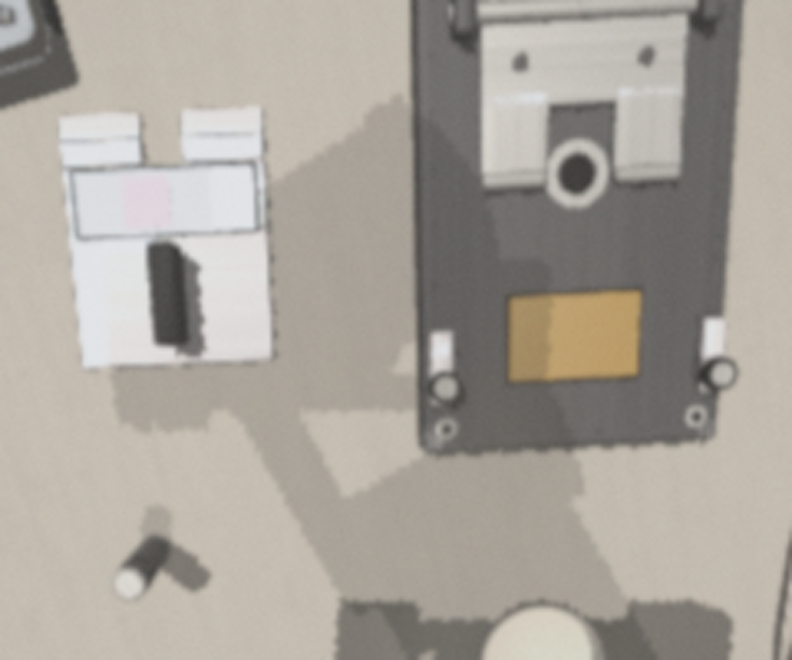

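Run:
```python
from h import *
import pickle
c=pickle.load(open("w1.pkl","rb"))
def P(n,u,v,z):
    x=ray(c,230+(u+.5)/3.3-.5,(v+.5)/3.3-.5,z); print(n,x.round(4)); return x
P("pintop",130,583,.075);P("pinfoot",158,548,0)
b=P("bore",577,173,.024)
L=[P("lif",*p,.028) for p in ((508,297),(641,291),(640,378),(509,382))]
m=sum(L)/4; print("liftc",m, "yaw",np.degrees(np.arctan2(*(b-m)[1::-1])))
for p in ((490,188),(680,178)): P("leafedge",*p,.034)
K=[P("car",*p,z) for p,z in (((84,367),.005),((271,358),.005),((260,107),.0025),((60,117),.0025))]
k=sum(K)/4; d=(K[2]+K[3]-K[0]-K[1]); print("car",k,np.degrees(np.arctan2(d[1],d[0])))
r1=P("rib",178,347,.033);r2=P("rib",162,245,.033)
print("ribyaw",np.degrees(np.arctan2(*(r2-r1)[1::-1])),(r1+r2)/2)
```

```text
pintop [0.4269 0.3235 0.075 ]
pinfoot [0.4264 0.3234 0.    ]
bore [0.5388 0.1144 0.024 ]
lif [0.4988 0.1501 0.028 ]
lif [0.4888 0.0966 0.028 ]
lif [0.4547 0.1016 0.028 ]
lif [0.4655 0.1554 0.028 ]
liftc [0.47696928 0.12593248 0.028     ] yaw -10.577037604383293
leafedge [0.5403 0.1511 0.034 ]
leafedge [0.5271 0.0779 0.034 ]
car [0.5121 0.3324 0.005 ]
car [0.4972 0.2515 0.005 ]
car [0.5946 0.2324 0.0025]
car [0.6096 0.3137 0.0025]
car [0.5533766  0.28248651 0.00375   ] -10.968412759440845
rib [0.5103 0.2864 0.033 ]
rib [0.5494 0.2823 0.033 ]
ribyaw -5.954313714219644 [0.52981157 0.28437538 0.033     ]
```

Request:
jog_arm:
  moves:
    - [[0.0005,0.037,-0.05,0,0.4,2.5,1],[0.0005,0.037,-0.05,0,0,0,1],[0,0,-0.05,0,0,0,1],[0,0,0,0,0,0,1]]

```text
clock: 2.72
position: [0.4264, 0.3244, 0.1963]
eef_rot: [0.065, 0.704, -0.704, -0.063]
wrist_force: [0.5, 0.6, 0.7]
opening: 0.998
```

Run:
```python
from h import *
show()
c=camera("wrist"); cv2.imwrite("pics/w2.png",c["pixels"][:,:,::-1]); show()
import pickle; pickle.dump(c,open("w2.pkl","wb"))
```

```text
t 2.73 p [0.4264 0.3244 0.1963] op 0.998 F [0.5 0.6 0.7]
y [ 2.3e-03  5.0e-04 -1.0e+00] z [-1.804e-01 -9.836e-01 -9.000e-04] j [ 0.43  0.41  1.44 -0.    1.29  2.18]
t 2.77 p [0.4275 0.3248 0.1987] op 1.001 F [-0.3 -0.6  0.3]
y [ 0.0068  0.0026 -1.    ] z [-0.1806 -0.9835 -0.0038] j [ 0.43  0.4   1.43 -0.    1.3   2.18]
```

View pics/w2.png

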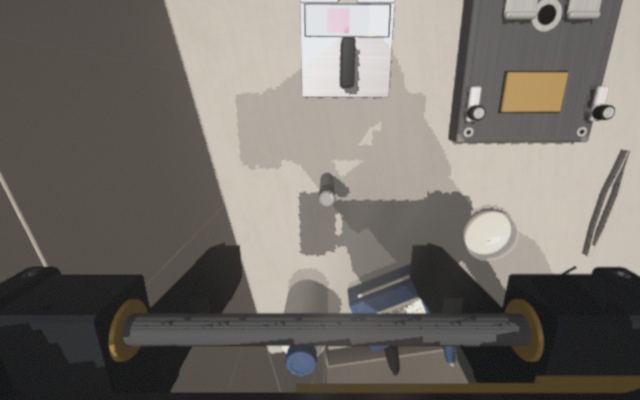

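Run:
```python
from h import *
import pickle
c=pickle.load(open("w2.pkl","rb"))
print(ray(c,327,199,.075),ray(c,327,177,0))
print("bore",ray(c,547,14,.024))
for i in range(3):
    print(ctrl.get_state()["position"])
K=[ray(c,*p,.005) for p in ((302,96),(390,97))];print(K)
a=ray(c,348,88,.033);b=ray(c,347,38,.033);print("rib",a,b)
```

```text
[0.42625341 0.32400422 0.075     ] [0.42727589 0.32352338 0.        ]
bore [0.53874149 0.11332352 0.024     ]
[0.42753494 0.32483144 0.19870997]
[0.42753494 0.32483144 0.19870997]
[0.42753494 0.32483144 0.19870997]
[array([0.51209495, 0.33273459, 0.005     ]), array([0.49574694, 0.2488429 , 0.005     ])]
rib [0.51061619 0.28967127 0.033     ] [0.54989832 0.28417793 0.033     ]
```

Request:
jog_arm:
  moves:
    - [[-0.0005,-0.001,-0.05,0,0.2,0,1],[0,0,-0.05,0,0,0,1],[0,0,-0.035,0,0,0,1],[0,0,0,0,0,0,1]]

```text
clock: 3.28
position: [0.4338, 0.3252, 0.0717]
eef_rot: [0.073, 0.709, -0.699, -0.057]
wrist_force: [-0.3, 0.3, 0.2]
opening: 0.994
```

Run:
```python
from h import *
show()
c=camera("wrist"); cv2.imwrite("pics/w3.png",c["pixels"][:,:,::-1]); show()
```

```text
t 3.27 p [0.4338 0.3252 0.0717] op 0.994 F [-0.3  0.3  0.2]
y [ 0.0226  0.0114 -0.9997] z [-0.1828 -0.983  -0.0153] j [0.42 0.56 1.59 0.   0.96 2.18]
t 3.33 p [0.4347 0.3256 0.0732] op 1.001 F [ 0.2 -0.2  0.4]
y [ 0.0257  0.0127 -0.9996] z [-0.1826 -0.983  -0.0172] j [0.42 0.56 1.59 0.   0.96 2.18]
```

View pics/w3.png

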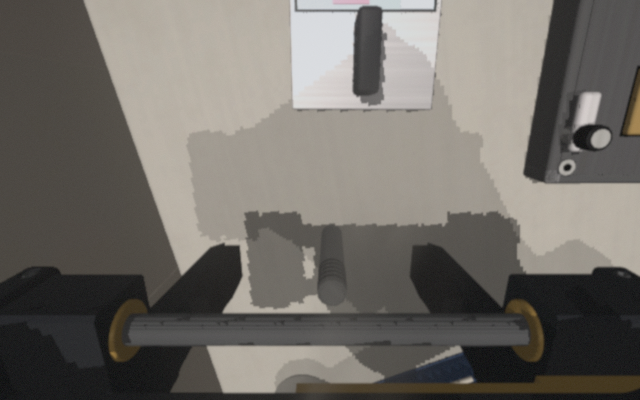

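Request:
jog_arm:
  moves:
    - [[-0.0078,-0.0018,0,-0.7,1.5,0,1],[0,0,0,0,0,0,1],[0,0,-0.016,0,0,0,1],[0,0,0,0,0,0,1]]

```text
clock: 3.82
position: [0.4287, 0.3246, 0.0618]
eef_rot: [0.067, 0.706, -0.703, -0.063]
wrist_force: [-0.0, -0.4, -0.2]
opening: 1.0
```

Run:
```python
from h import *
show()
c=camera("wrist"); show()
```

```text
t 3.83 p [0.4287 0.3246 0.0618] op 1.0 F [-0.  -0.4 -0.2]
y [ 0.0065  0.0037 -1.    ] z [-0.183  -0.9831 -0.0048] j [0.43 0.58 1.6  0.   0.96 2.18]
t 3.88 p [0.4291 0.3248 0.0624] op 1.0 F [0.7 0.3 0.3]
y [ 0.0075  0.0042 -1.    ] z [-0.1829 -0.9831 -0.0055] j [0.43 0.58 1.6  0.   0.96 2.18]
```

Request:
jog_arm:
  moves:
    - [[-0.0035,-0.0012,-0.01,-0.4,0.7,0,1],[0,0,-0.001,0,0,0,1],[-0.0005,0,-0.001,0,0,0,0],[0,0,0,0,0,0,0],[0,0,0,0,0,0,0],[0,0,0,0,0,0,0]]

```text
clock: 4.62
position: [0.4249, 0.3236, 0.0496]
eef_rot: [-0.063, -0.703, 0.705, 0.067]
wrist_force: [0.5, 0.4, -0.7]
opening: 0.572
```

Run:
```python
from h import *
show()
```

```text
t 4.62 p [0.4249 0.3236 0.0496] op 0.572 F [ 0.5  0.4 -0.7]
y [-0.0056 -0.0033 -1.    ] z [-0.1829 -0.9831  0.0043] j [ 0.43  0.6   1.61 -0.    0.94  2.18]
```

Request:
jog_arm:
  moves:
    - [[0.0015,0,0.003,0.2,-0.3,0,0],[0,0,0,0,0,0,0],[0,0,0,0,0,0,0],[0,0,0,0,0,0,0],[0,0,0,0,0,0,0]]

```text
clock: 5.25
position: [0.4267, 0.3236, 0.0531]
eef_rot: [0.065, 0.704, -0.704, -0.065]
wrist_force: [0.4, -0.5, -0.6]
opening: 0.147
```

Run:
```python
from h import *
show()
c=camera("wrist"); cv2.imwrite("pics/w4.png",c["pixels"][:,:,::-1]); show()
```

```text
t 5.25 p [0.4267 0.3236 0.0531] op 0.147 F [ 0.4 -0.5 -0.6]
y [ 6.e-04  7.e-04 -1.e+00] z [-1.829e-01 -9.831e-01 -8.000e-04] j [0.43 0.59 1.61 0.   0.94 2.18]
t 5.3 p [0.4267 0.3236 0.0531] op 0.148 F [-0.   0.3  0.8]
y [ 6.e-04  7.e-04 -1.e+00] z [-1.830e-01 -9.831e-01 -8.000e-04] j [0.43 0.59 1.61 0.   0.94 2.18]
```

View pics/w4.png

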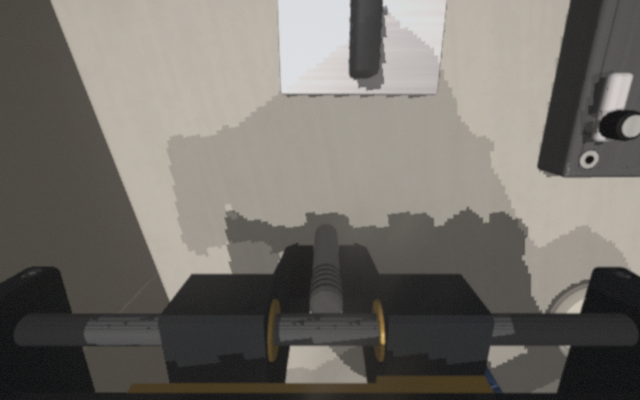

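Request:
jog_arm:
  moves:
    - [[0,0,0.01,0,0,0,0],[0,0,0.03,0,0,0,0],[0,0,0.03,0,0,0,0],[0.012,-0.023,0.02,0,0,0,0],[0.016,-0.03,0,0,0,0,0],[0.016,-0.03,0,0,0,0,0],[0.016,-0.03,0,0,0,0,0],[0.016,-0.03,0,0,0,0,0],[0.016,-0.03,0,0,0,0,0],[0.01,-0.015,0,0,0,0,0],[0,0,0,0,0,0,0],[0,0,0,0,0,0,0]]

```text
clock: 6.8
position: [0.5297, 0.131, 0.1519]
eef_rot: [0.065, 0.705, -0.704, -0.063]
wrist_force: [0.5, 0.1, 0.2]
opening: 0.15
```

Run:
```python
from h import *
show()
c=camera("wrist"); cv2.imwrite("pics/w5.png",c["pixels"][:,:,::-1]); show()
import pickle; pickle.dump(c,open("w5.pkl","wb"))
```

```text
t 6.8 p [0.5297 0.131  0.1519] op 0.15 F [0.5 0.1 0.2]
y [ 0.0037  0.0014 -1.    ] z [-0.1806 -0.9836 -0.002 ] j [0.02 0.47 1.48 0.   1.19 1.78]
t 6.85 p [0.5298 0.1311 0.1519] op 0.149 F [-0.1 -0.1 -1. ]
y [ 0.0039  0.0014 -1.    ] z [-0.1803 -0.9836 -0.002 ] j [0.02 0.47 1.48 0.   1.19 1.78]
```

View pics/w5.png

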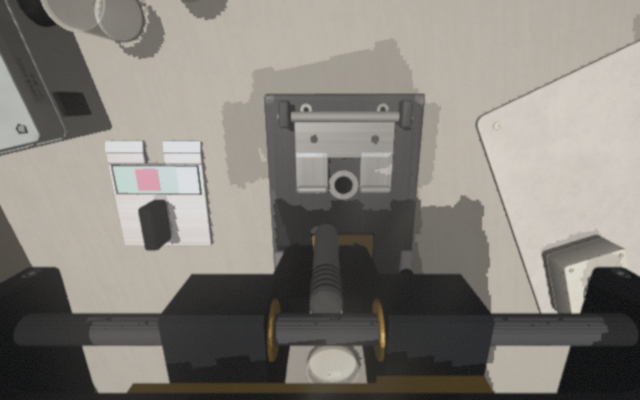

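Run:
```python
from h import *
import pickle
c=pickle.load(open("w5.pkl","rb"))
crop(c,230,80,450,300,2.7,"pics/w5z.png"); crop(c,300,160,380,250,6.6,"pics/w5y.png")
crop(c,90,120,230,260,4.2,"pics/w5c.png")
```

```text
(no output)
```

View pics/w5z.png

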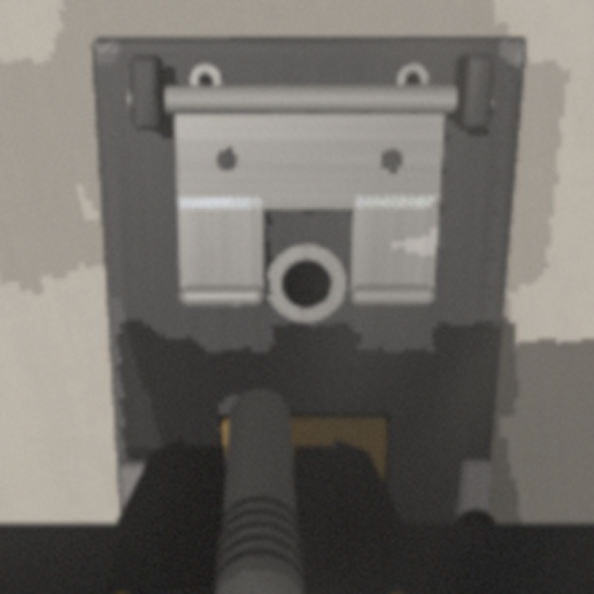

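View pics/w5y.png

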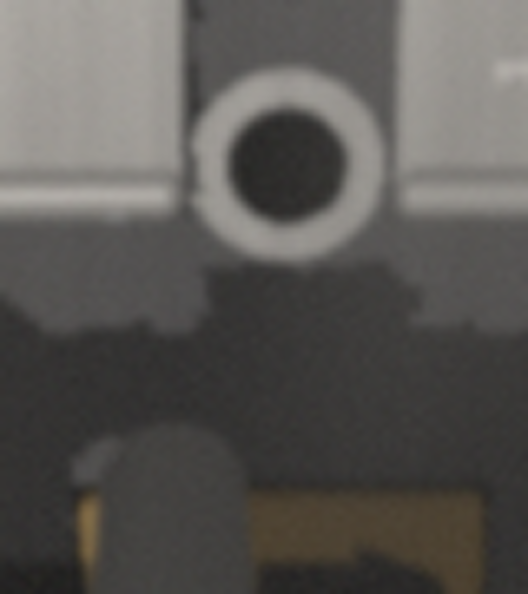

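View pics/w5c.png

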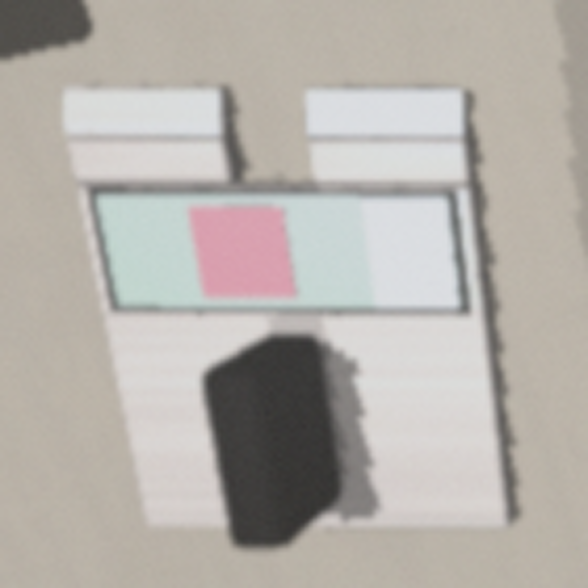

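Run:
```python
from h import *
import pickle
c=pickle.load(open("w5.pkl","rb"))
def q(u,v,s,x0,y0,z): return ray(c,x0+(u+.5)/s-.5,y0+(v+.5)/s-.5,z)
Y=np.radians(-10.5);ex=np.array([np.cos(Y),np.sin(Y),0]);ey=np.array([-ex[1],ex[0],0])
b=q(287,165,6.6,300,160,.024);print("bore",b)
f=q(173,422,6.6,300,160,.0995);print("foot",f-0.0068*ex,"width", [q(u,455,6.6,300,160,.1) for u in (103,247)])
Z=lambda u,v,z:q(u,v,2.7,230,80,z)
# holder deck corners far and edges
for n,p,z in (("farL",(95,40),.024),("farR",(525,40),.024),("bead",(182,302),.030),("bead",(432,302),.030),("lifL",(221,418),.028),("lifR",(386,418),.028),("edgeL",(108,320),.024),("edgeR",(512,320),.024)):
    X=Z(*p,z); d=X-b; print(n,X.round(4),"holder",(17+1000*d@ex).round(1),(1000*d@ey).round(1))
a=Z(95,40,.024);r=Z(525,40,.024);d=a-r;print("yaw farE",np.degrees(np.arctan2(d[1],d[0]))-90)
a=Z(182,302,.03);r=Z(432,302,.03);d=a-r;print("yaw bead",np.degrees(np.arctan2(d[1],d[0]))-90)
C=lambda u,v,z:q(u,v,4.2,90,120,z)
K=[C(*p,z) for p,z in (((150,524),.005),((507,525),.005),((464,88),.0025),((65,88),.0025))]
for k in K: print(k.round(4))
d1=K[1]-K[0];d2=K[2]-K[3];e1=K[3]-K[0];e2=K[2]-K[1]
print("car",sum(K)/4,[np.degrees(np.arctan2(d[1],d[0])) for d in (-d1@np.eye(3),-d2,e1,e2)],[np.linalg.norm(d) for d in (d1,d2,e1,e2)])
R=[C(*p,.033) for p in ((205,378),(232,545),(290,545),(316,0.3))]
print(R[0],R[1])
print(C(305,135,.004),C(222,135,.004))
```

```text
bore [0.53792894 0.1153502  0.024     ]
foot [0.52859066 0.13189828 0.0995    ] width [array([0.53336257, 0.13776866, 0.1       ]), array([0.53089637, 0.12432018, 0.1       ])]
farL [0.6204 0.1633 0.024 ] holder 89.3 62.2
farR [0.5979 0.0414 0.024 ] holder 89.5 -61.8
bead [0.5405 0.1541 0.03  ] holder 12.5 38.6
bead [0.5266 0.0781 0.03  ] holder 12.6 -38.7
lifL [0.4993 0.1501 0.028 ] holder -27.3 27.1
lifR [0.4896 0.0973 0.028 ] holder -27.2 -26.6
edgeL [0.5374 0.1794 0.024 ] holder 4.8 62.9
edgeR [0.5142 0.0529 0.024 ] holder 5.0 -65.8
yaw farE -10.422650674802313
yaw bead -10.400933201205675
[0.5119 0.3326 0.005 ]
[0.4968 0.2516 0.005 ]
[0.5944 0.2325 0.0025]
[0.6095 0.3149 0.0025]
car [0.55316827 0.28286982 0.00375   ] [np.float64(79.43668193423848), np.float64(79.58716043010985), np.float64(-10.286835152560348), np.float64(-11.078122364649477)] [np.float64(0.08238857556998877), np.float64(0.08376094798845307), np.float64(0.09923778731523147), np.float64(0.09946056008230804)]
[0.54995397 0.28814954 0.033     ] [0.51387229 0.29581464 0.033     ]
[0.59109975 0.26779365 0.004     ] [0.59426509 0.28502279 0.004     ]
```

Request:
jog_arm:
  moves:
    - [[0.009,-0.016,0,-0.1,0.3,0,0],[0,0,-0.02,0,0,0,0],[0,0,-0.02,0,0,0,0],[0,0,-0.015,0,0.2,0,0],[0,0,-0.005,0,0.2,0,0],[0,0,0,0,0,0,0]]

```text
clock: 7.6
position: [0.5406, 0.1139, 0.0909]
eef_rot: [-0.06, -0.704, 0.705, 0.066]
wrist_force: [-0.4, 0.2, -0.3]
opening: 0.149
```

Run:
```python
from h import *
show()
c=camera("wrist"); crop(c,280,180,400,280,6,"pics/w6.png"); show()
import pickle; pickle.dump(c,open("w6.pkl","wb"))
```

```text
t 7.6 p [0.5406 0.1139 0.0909] op 0.149 F [-0.4  0.2 -0.3]
y [-0.0074 -0.0011 -1.    ] z [-0.1774 -0.9841  0.0024] j [-0.01  0.56  1.52 -0.    1.07  1.74]
t 7.65 p [0.5407 0.1139 0.0911] op 0.15 F [-0.2 -0.4 -1.5]
y [-0.0068 -0.0011 -1.    ] z [-0.1773 -0.9842  0.0023] j [-0.01  0.56  1.52 -0.    1.07  1.74]
```

View pics/w6.png

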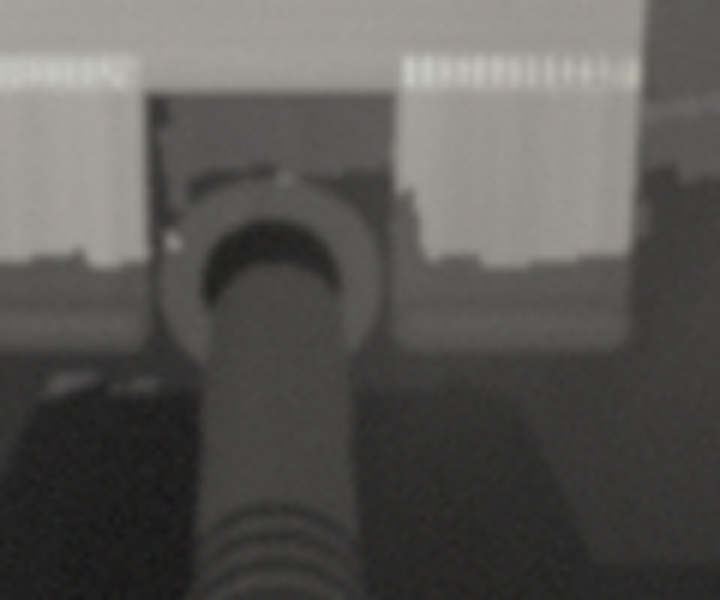

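Run:
```python
from h import *
import pickle
from scipy.optimize import least_squares
c=pickle.load(open("w6.pkl","rb"))
def q(u,v,z): return ray(c,280+(u+.5)/6-.5,180+(v+.5)/6-.5,z)
def pc(X): 
    p=proj(c,X); return (p[0]-280+.5)*6-.5,(p[1]-180+.5)*6-.5
th=np.linspace(0,2*np.pi,73)
def ext(x,y,r,z):
    P=np.array([pc((x+r*np.cos(t),y+r*np.sin(t),z)) for t in th]); return P[:,0].min(),P[:,0].max(),P[:,1].min()
# ring: unknown r
f=least_squares(lambda p:np.array(ext(p[0],p[1],p[2],.024))-(162,385,178),[.538,.115,.012],x_scale=.01); print("ring",f.x)
f=least_squares(lambda p:np.array(ext(p[0],p[1],p[2],.024))-(203,342,219),[.538,.115,.008],x_scale=.01); print("hole",f.x)
zf=.0911-.0531
for zz in (zf,zf+.001):
  f=least_squares(lambda p:np.array(ext(p[0],p[1],p[2],zz))-(207,347,262),[.538,.115,.007],x_scale=.01); print("foot",zz,f.x)
```

```text
ring [0.53746014 0.11531312 0.01257779]
hole [0.53736211 0.11544635 0.00784133]
foot 0.038 [0.53828116 0.11481175 0.00739335]
foot 0.039 [0.53872499 0.11473503 0.00735294]
```

Request:
jog_arm:
  moves:
    - [[-0.0015,0.0007,0,0,-0.5,0,0],[0,0,-0.002,0,0,0,0],[0,0,-0.003,0,0,0,0],[0,0,0,0,0,0,0]]

```text
clock: 8.15
position: [0.5395, 0.1148, 0.0871]
eef_rot: [-0.065, -0.704, 0.705, 0.061]
wrist_force: [0.2, 0.3, -0.5]
opening: 0.147
```

Run:
```python
from h import *
show()
c=camera("wrist"); crop(c,280,180,400,280,6,"pics/w7.png"); show()
import pickle; pickle.dump(c,open("w7.pkl","wb"))
```

```text
t 8.15 p [0.5395 0.1148 0.0871] op 0.147 F [ 0.2  0.3 -0.5]
y [ 0.0049 -0.0011 -1.    ] z [-1.769e-01 -9.842e-01  3.000e-04] j [-0.    0.56  1.53 -0.    1.04  1.74]
t 8.2 p [0.5396 0.1148 0.0872] op 0.15 F [ 0.3  0.6 -0.3]
y [ 0.0052 -0.0011 -1.    ] z [-1.770e-01 -9.842e-01  2.000e-04] j [-0.    0.56  1.53 -0.    1.04  1.74]
```

View pics/w7.png

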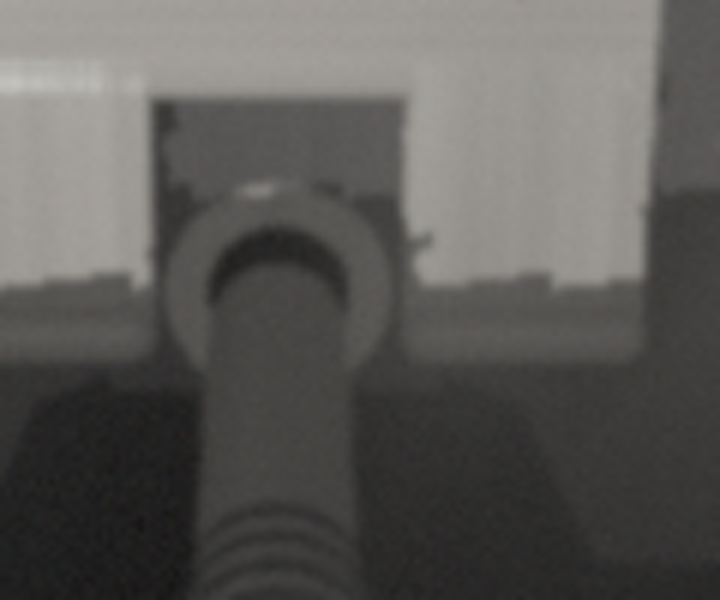

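```bash
cat >> h.py <<'E'
from scipy.optimize import least_squares
th=np.linspace(0,2*np.pi,73)
def fitc(c,obs,z,x0,y0,s,r=.008):
    def e(p):
        P=np.array([proj(c,(p[0]+p[2]*np.cos(t),p[1]+p[2]*np.sin(t),z)) for t in th])
        P=(P-(x0,y0)+.5)*s-.5
        return np.array([P[:,0].min(),P[:,0].max(),P[:,1].min()])-obs
    return least_squares(e,[.538,.115,r],x_scale=.01).x.round(5)
E
python3 - <<'E'
from h import *
import pickle
c=pickle.load(open("w7.pkl","rb"))
print(fitc(c,(167,393,182),.024,280,180,6),fitc(c,(209,347,226),.024,280,180,6),fitc(c,(208,346,262),.0872-.0526,280,180,6))
E
```

```text
[0.5379  0.11534 0.01252] [0.53771 0.1156  0.00764] [0.53806 0.11566 0.00727]
```

Request:
jog_arm:
  moves:
    - [[0,0,0,0,0.3,0,0],[0,0,-0.006,0,0,0,0],[0,0,-0.006,0,0.1,0,0],[0,0,-0.006,0,0.1,0,0],[0,0,0,0,0,0,0]]

```text
clock: 8.82
position: [0.5394, 0.1147, 0.0676]
eef_rot: [-0.061, -0.704, 0.705, 0.065]
wrist_force: [-0.0, -0.6, -0.4]
opening: 0.148
```

Run:
```python
from h import *
show()
c=camera("wrist"); crop(c,280,180,400,280,6,"pics/w8.png"); show()
import pickle; pickle.dump(c,open("w8.pkl","wb"))
```

```text
t 8.82 p [0.5394 0.1147 0.0676] op 0.148 F [-0.  -0.6 -0.4]
y [-0.0051 -0.0011 -1.    ] z [-0.177  -0.9842  0.002 ] j [-0.    0.59  1.55 -0.    1.01  1.74]
t 8.88 p [0.5395 0.1148 0.0679] op 0.147 F [-0.   0.3 -1.7]
y [-0.0046 -0.0011 -1.    ] z [-0.177  -0.9842  0.0019] j [-0.    0.59  1.55 -0.    1.01  1.74]
```

View pics/w8.png

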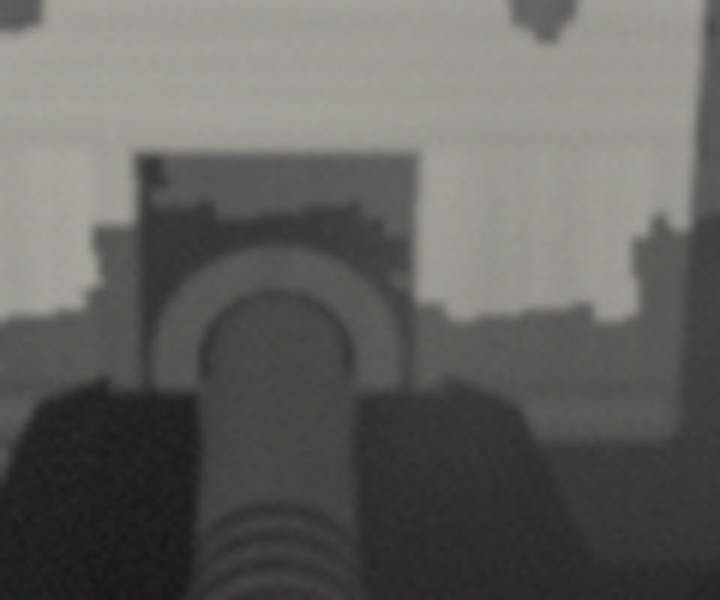

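Request:
jog_arm:
  moves:
    - [[0,0,-0.005,0,-0.1,0,0],[0,0,-0.004,0,0,0,0],[0,0,-0.002,0,0,0,0],[0,0,0,0,0,0,0]]

```text
clock: 9.38
position: [0.5399, 0.1148, 0.0591]
eef_rot: [-0.063, -0.704, 0.705, 0.063]
wrist_force: [-2.4, -1.2, -3.0]
opening: 0.148
```

Run:
```python
from h import *
show()
```

```text
t 9.38 p [0.5399 0.1148 0.0591] op 0.148 F [-2.4 -1.2 -3. ]
y [ 1.0e-04 -1.4e-03 -1.0e+00] z [-0.1766 -0.9843  0.0014] j [-0.    0.6   1.56 -0.    0.98  1.74]
```

Request:
jog_arm:
  moves:
    - [[0,0,0,0,0,0,1],[0,0,0,0,0,0,1],[0,0,0,0,0,0,1],[0,0,0,0,0,0,1],[0,0,0,0,0,0,1]]

```text
clock: 10.0
position: [0.5405, 0.1148, 0.0587]
eef_rot: [-0.063, -0.704, 0.705, 0.062]
wrist_force: [-0.9, -0.8, -0.1]
opening: 0.691
```

Run:
```python
from h import *
show()
c=camera("wrist"); cv2.imwrite("pics/w9.png",c["pixels"][:,:,::-1]); show()
import pickle; pickle.dump(c,open("w9.pkl","wb"))
```

```text
t 10.0 p [0.5405 0.1148 0.0587] op 0.691 F [-0.9 -0.8 -0.1]
y [ 0.0015 -0.0013 -1.    ] z [-0.1768 -0.9842  0.001 ] j [-0.    0.6   1.56 -0.    0.98  1.74]
t 10.05 p [0.5405 0.1148 0.0587] op 0.738 F [0.7 0.9 0.5]
y [ 0.0015 -0.0014 -1.    ] z [-0.1767 -0.9843  0.0011] j [-0.    0.6   1.56 -0.    0.98  1.74]
```

View pics/w9.png

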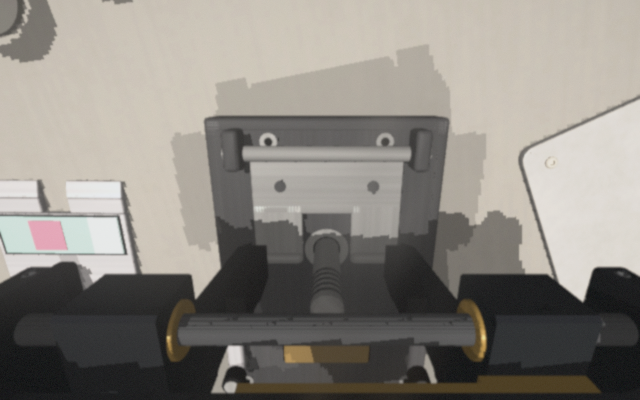

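Request:
jog_arm:
  moves:
    - [[0,0,0.01,0,0,0,1],[0,0,0.03,0,0,0,1],[0,0,0.04,0,0,0,1],[0,0.03,0.02,0,0,0,1],[0,0.04,0,0,0,0,1],[0,0.04,0,0,0,0,1],[-0.003,0.04,0,0,0,0,1],[-0.004,0.015,0,0,0,0,1],[0,0,0,0,0,0,1]]

```text
clock: 11.18
position: [0.5331, 0.2837, 0.1682]
eef_rot: [0.066, 0.704, -0.704, -0.061]
wrist_force: [0.8, 0.0, -0.6]
opening: 1.001
```

Run:
```python
from h import *
show()
c=camera("wrist"); cv2.imwrite("pics/w10.png",c["pixels"][:,:,::-1]); show()
import pickle; pickle.dump(c,open("w10.pkl","wb"))
```

```text
t 11.18 p [0.5331 0.2837 0.1682] op 1.001 F [ 0.8  0.  -0.6]
y [ 7.3e-03 -2.0e-04 -1.0e+00] z [-0.1786 -0.9839 -0.0011] j [ 0.29  0.54  1.28 -0.    1.31  2.05]
t 11.22 p [0.5333 0.2831 0.1682] op 1.004 F [-0.3  0.5  0.5]
y [ 7.3e-03 -3.0e-04 -1.0e+00] z [-0.1794 -0.9838 -0.001 ] j [ 0.29  0.54  1.28 -0.    1.31  2.04]
```

View pics/w10.png

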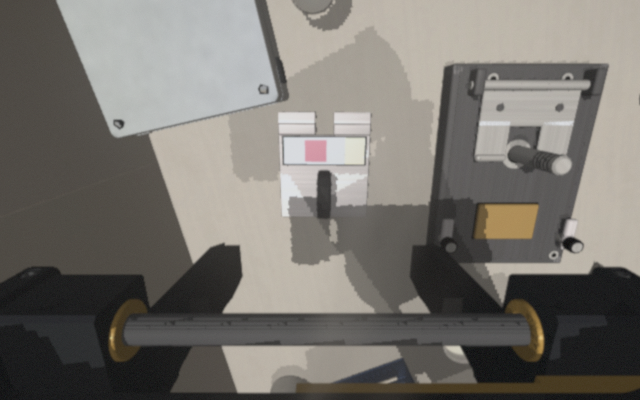

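Run:
```python
from h import *
import pickle
c=pickle.load(open("w10.pkl","rb"))
crop(c,265,100,385,230,4.6,"pics/w10z.png")
```

```text
(no output)
```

View pics/w10z.png

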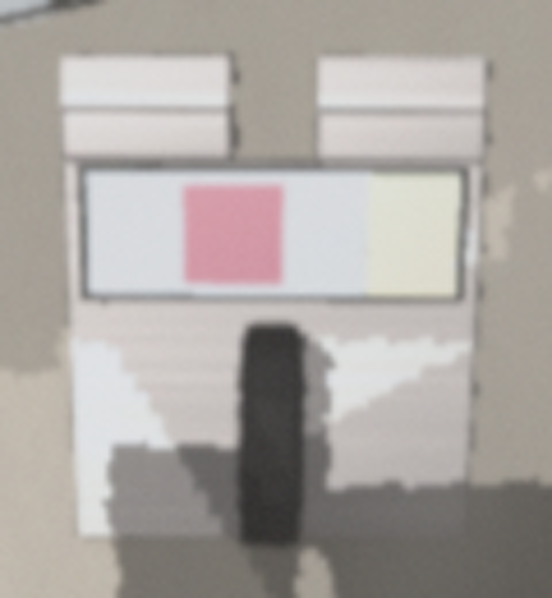

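Run:
```python
from h import *
import pickle
c=pickle.load(open("w10.pkl","rb"))
C=lambda u,v,z:ray(c,265+(u+.5)/4.6-.5,100+(v+.5)/4.6-.5,z)
K=[C(*p,z) for p,z in (((80,535),.005),((468,535),.005),((485,56),.0025),((61,56),.0025))]
for k in K: print(k.round(4))
d1=K[0]-K[1];d2=K[3]-K[2];e1=K[3]-K[0];e2=K[2]-K[1]
print("car",(sum(K)/4).round(4),[np.degrees(np.arctan2(d[1],d[0])).round(2) for d in (d1,d2,e1,e2)],[np.linalg.norm(d).round(4) for d in (d1,d2,e1,e2)])
# slide frame edges yaw
a=C(82,298,.005);b=C(462,298,.005);print("slide yaw",np.degrees(np.arctan2(*(a-b)[1::-1]))-90)
a=C(238,543,.033);b=C(297,543,.033);print("rib near",a,b,np.linalg.norm(a-b))
s=ctrl.get_state();print(s["position"])
y=np.radians(-10.6); o=sum(K)/4; print("rib ctr",o[:2]-.022*np.array([np.cos(y),np.sin(y)]))
```

```text
[0.5115 0.3325 0.005 ]
[0.4965 0.25   0.005 ]
[0.5946 0.2323 0.0025]
[0.6096 0.3146 0.0025]
car [0.5531 0.2824 0.0038] [np.float64(79.7), np.float64(79.7), np.float64(-10.34), np.float64(-10.2)] [np.float64(0.0839), np.float64(0.0837), np.float64(0.0997), np.float64(0.0997)]
slide yaw -10.30094070409568
rib near [0.51374786 0.29649618 0.033     ] [0.51168017 0.28511662 0.033     ] 0.011565886810124994
[0.53330501 0.28309906 0.16818861]
rib ctr [0.53144529 0.28640811]
```

Request:
jog_arm:
  moves:
    - [[-0.002,0.003,0,0,0.4,0,1],[0,0,-0.03,0,0.1,0,1],[0,0,-0.03,0,0.2,0,1],[0,0,-0.03,0,0.2,0,1],[0,0,-0.02,0,0.2,0,1],[0,0,-0.005,0,0.1,0,1],[0,0,0,0,0,0,1]]

```text
clock: 12.1
position: [0.5334, 0.2797, 0.0519]
eef_rot: [-0.062, -0.703, 0.704, 0.072]
wrist_force: [0.4, -0.5, 0.4]
opening: 0.996
```

Run:
```python
from h import *
show()
c=camera("wrist"); cv2.imwrite("pics/w11.png",c["pixels"][:,:,::-1]); show()
import pickle; pickle.dump(c,open("w11.pkl","wb"))
```

```text
t 12.1 p [0.5334 0.2797 0.0519] op 0.996 F [ 0.4 -0.5  0.4]
y [-1.340e-02 -3.000e-04 -9.999e-01] z [-0.1883 -0.9821  0.0028] j [0.29 0.68 1.4  0.   1.07 2.04]
t 12.15 p [0.5335 0.2798 0.0521] op 1.002 F [-0.   0.1  0.9]
y [-1.280e-02 -2.000e-04 -9.999e-01] z [-0.1882 -0.9821  0.0026] j [0.29 0.68 1.4  0.   1.07 2.04]
```

View pics/w11.png

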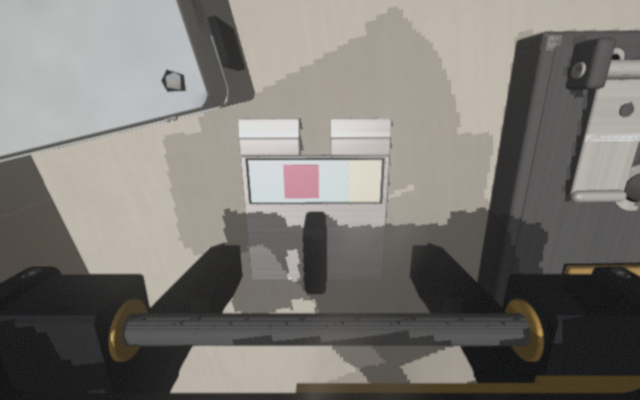

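Request:
jog_arm:
  moves:
    - [[-0.002,0.0066,0,0,-0.6,0.4,1],[0,0,0,0,0,0,1],[0,0,-0.012,0,0,0,1],[0,0,-0.008,0,0.1,0,1],[0,0,0,0,0,0,1]]

```text
clock: 12.78
position: [0.5317, 0.2872, 0.0324]
eef_rot: [0.064, 0.704, -0.704, -0.064]
wrist_force: [-0.2, -0.1, 0.2]
opening: 1.0
```

Run:
```python
from h import *
show()
```

```text
t 12.78 p [0.5317 0.2872 0.0324] op 1.0 F [-0.2 -0.1  0.2]
y [-9.e-04  6.e-04 -1.e+00] z [-1.805e-01 -9.836e-01 -4.000e-04] j [0.3  0.71 1.42 0.   1.02 2.05]
```

Request:
jog_arm:
  moves:
    - [[0,-0.0006,-0.006,0,0,0,0.5],[0,0,-0.001,0,0,0,0],[0,0,0,0,0,0,0],[0,0,0,0,0,0,0],[0,0,0,0,0,0,0],[0,0,0,0,0,0,0],[0,0,0,0,0,0,0]]

```text
clock: 13.65
position: [0.5321, 0.2865, 0.0253]
eef_rot: [0.064, 0.704, -0.704, -0.064]
wrist_force: [-0.2, -0.5, 0.1]
opening: 0.228
```

Run:
```python
from h import *
show()
```

```text
t 13.65 p [0.5321 0.2865 0.0253] op 0.228 F [-0.2 -0.5  0.1]
y [-1.e-04  8.e-04 -1.e+00] z [-1.808e-01 -9.835e-01 -8.000e-04] j [0.3  0.72 1.42 0.   1.   2.05]
```

Request:
jog_arm:
  moves:
    - [[0,0,0,0,0,0,0],[0,0,0,0,0,0,0],[0,0,0,0,0,0,0],[0,0,0.01,0,0,0,0],[0,0,0.025,0,0,0,0],[0,0,0.025,0,0,0,0],[-0.02,-0.005,0.015,0,0,0,0],[-0.025,-0.02,0,0,0,0,0],[-0.02,-0.03,0,0,0,0,0],[-0.015,-0.03,0,0,0,0,0],[-0.01,-0.03,0,0,0,0,0],[0,-0.02,0,0,0,0,0],[0,0,0,0,0,0,0]]

```text
clock: 15.28
position: [0.4385, 0.1482, 0.1074]
eef_rot: [0.065, 0.705, -0.704, -0.063]
wrist_force: [-0.1, 0.3, -2.0]
opening: 0.134
```

Run:
```python
from h import *
show()
c=camera("wrist"); cv2.imwrite("pics/w12.png",c["pixels"][:,:,::-1]); show()
import pickle; pickle.dump(c,open("w12.pkl","wb"))
```

```text
t 15.28 p [0.4385 0.1482 0.1074] op 0.134 F [-0.1  0.3 -2. ]
y [ 0.0035  0.0016 -1.    ] z [-0.1801 -0.9837 -0.0022] j [0.07 0.41 1.76 0.   0.97 1.82]
t 15.32 p [0.4385 0.1488 0.1074] op 0.135 F [-1.2  0.6 -1.5]
y [ 0.0036  0.0017 -1.    ] z [-0.1793 -0.9838 -0.0023] j [0.07 0.41 1.76 0.   0.97 1.82]
```

View pics/w12.png

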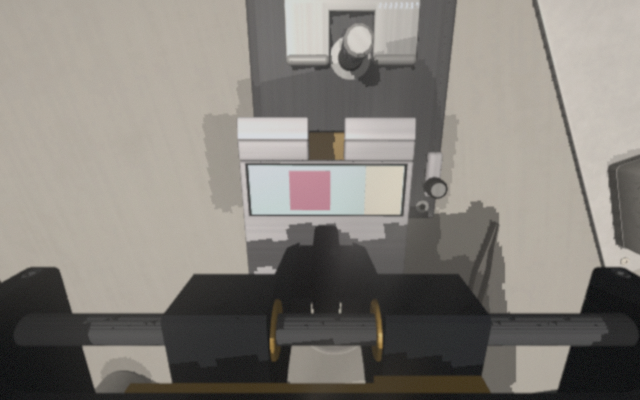

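Run:
```python
from h import *
import pickle
c=pickle.load(open("w12.pkl","rb"))
crop(c,220,0,440,225,2.6,"pics/w12z.png")
```

```text
(no output)
```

View pics/w12z.png

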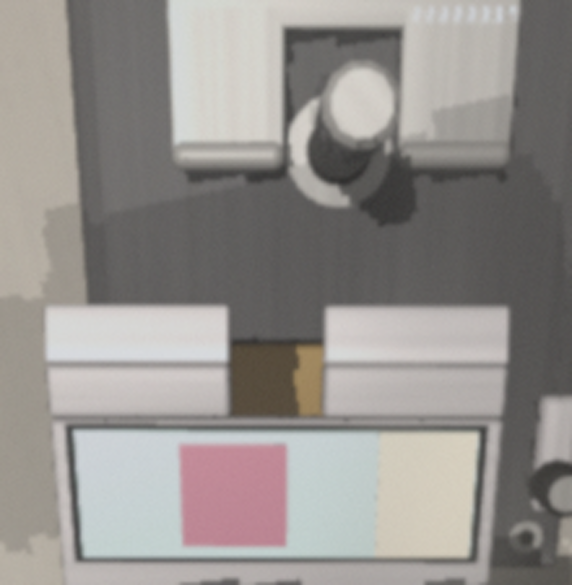

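Run:
```python
from h import *
import pickle
c=pickle.load(open("w12.pkl","rb"))
C=lambda u,v,z:ray(c,220+(u+.5)/2.6-.5,(v+.5)/2.6-.5,z)
s=ctrl.get_state();T=s["position"];zb=T[2]-.0253
FL=C(46,306,zb+.0025);FR=C(510,306,zb+.0025)
d=FL-FR;print("width",np.linalg.norm(d),"yaw",np.degrees(np.arctan2(d[1],d[0]))-90)
y=np.radians(-10.4);ex=np.array([np.cos(y),np.sin(y),0]);ey=np.array([-ex[1],ex[0],0])
m=(FL+FR)/2;print("front mid-TCP along/across",(m-T)@ex,(m-T)@ey)
sl=[C(u,339,zb+.004) for u in (231,323)];print("slot mid",((sl[0]+sl[1])/2-T)@ey, np.linalg.norm(sl[0]-sl[1]))
sa=C(68,430,zb+.005)-C(487,430,zb+.005);print("slide yaw",np.degrees(np.arctan2(sa[1],sa[0]))-90)
pt=C(361,102,.081);print("pin top",pt)
bl=C(175,164,.030);br=C(509,160,.030);print("bead",bl,br,np.degrees(np.arctan2(*(bl-br)[1::-1]))-90,(bl+br)/2)
print("ring bottom",C(337,207,.024), "ring L",C(287,160,.024))
b=(bl+br)/2
print("bead mid-> bore est", b+.0045*ex, "across pin-bead",(pt-b)@ey, "along",(pt-b)@ex)
```

```text
width 0.08431258283544368 yaw -10.383924178007064
front mid-TCP along/across 0.0712119817737252 -0.0003112520130676876
slot mid -0.00014770767844125493 0.016752190111073397
slide yaw -10.372848641137097
pin top [0.53938371 0.11537696 0.081     ]
bead [0.54189569 0.15399946 0.03      ] [0.52863778 0.07695541 0.03      ] -9.763955096019984 [0.53526673 0.11547743 0.03      ]
ring bottom [0.52602916 0.11767749 0.024     ] ring L [0.53864434 0.12784524 0.024     ]
bead mid-> bore est [0.5396928 0.1146651 0.03     ] across pin-bead 0.0006443664279952819 along 0.00406747882126572
```

Request:
jog_arm:
  moves:
    - [[0.009,-0.017,0,0.4,2,0,0],[0,0,0,0.4,2,0,0],[0,0,0,0,0,0,0],[0,0,-0.012,0,0,0,0],[0,0,-0.012,0,0,0,0],[0,0,0,0,0,0,0]]

```text
clock: 16.08
position: [0.4473, 0.1348, 0.082]
eef_rot: [0.038, 0.708, -0.7, -0.086]
wrist_force: [0.4, 0.3, -1.6]
opening: 0.134
```

```bash
cat >> h.py <<'E'
Y0=np.radians(-10.4);EX=np.array([np.cos(Y0),np.sin(Y0),0]);EY=np.array([-EX[1],EX[0],0]);BORE=np.array([.5382,.1153,.024])
def car():
    s=ctrl.get_state();R=Ro.from_quat(s["eef_rot"]).as_matrix();p=s["position"]
    dn=R[:,1];zz=-R[:,2];fx=np.cross(zz,-dn)  # carrier y=zz, z=-dn, x = y x z
    off=lambda a,b,h:p+a*fx+b*zz-(-dn)*(.0253-h)
    fork=off(.0515,-.0002,0);nose=off(.0715,0,0);rib=off(0,0,0);tail=off(-.0285,0,0)
    sf=BORE-.0075*EX
    d=fork-sf
    print("t",round(s["clock"],2),"TCP",p.round(4),"F",s["wrist_force"].round(1),"op",round(s["opening"],3))
    print("fork err x %.1f y %.1f z %.1f mm"%tuple(1000*np.array([d@EX,d@EY,d[2]])),"nose z %.1f tail z %.1f rib %.1f"%tuple(1000*(np.array([nose[2],tail[2],rib[2]])-.024)),
     "yaw err %.2f pitch down %.2f roll %.2f deg"%(np.degrees(np.arctan2(fx[1],fx[0]))+10.4,-np.degrees(fx[2]),np.degrees(zz[2])))
E
python3 - <<'E'
from h import *
car()
E
```

```text
t 16.07 TCP [0.4473 0.1348 0.082 ] F [ 0.4  0.3 -1.6] op 0.134
fork err x -35.8 y 3.0 z 29.2 mm nose z 27.9 tail z 34.7 rib 32.8 yaw err 0.30 pitch down 3.92 roll 0.23 deg
```

Request:
jog_arm:
  moves:
    - [[-0.0005,-0.003,-0.006,-0.2,0,-0.3,0],[0,0,-0.008,0,0,0,0],[0,0,-0.006,0,0,0,0],[0,0,0,0,0,0,0]]

```text
clock: 16.58
position: [0.4467, 0.1316, 0.0605]
eef_rot: [0.04, 0.706, -0.701, -0.088]
wrist_force: [-0.0, -0.3, -2.4]
opening: 0.136
```

Run:
```python
from h import *
car()
c=camera("wrist"); cv2.imwrite("pics/w13.png",c["pixels"][:,:,::-1]); car()
import pickle; pickle.dump(c,open("w13.pkl","wb"))
```

```text
t 16.57 TCP [0.4467 0.1316 0.0605] F [-0.  -0.3 -2.4] op 0.136
fork err x -35.7 y -0.7 z 7.8 mm nose z 6.5 tail z 13.2 rib 11.3 yaw err -0.03 pitch down 3.88 roll 0.02 deg
t 16.62 TCP [0.4469 0.1317 0.0607] F [-0.5 -0.3 -1.4] op 0.132
fork err x -35.6 y -0.6 z 8.0 mm nose z 6.7 tail z 13.4 rib 11.5 yaw err -0.03 pitch down 3.86 roll 0.03 deg
```

View pics/w13.png

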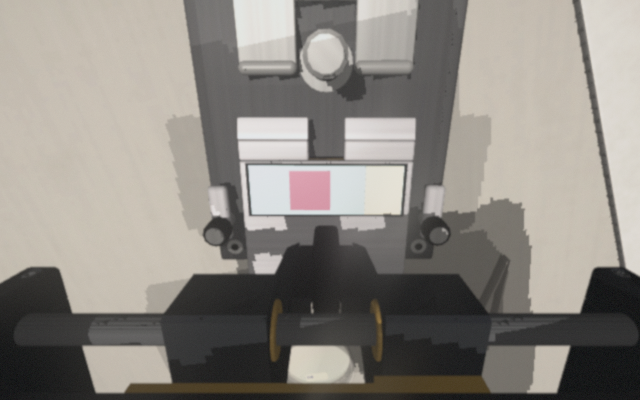

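Run:
```python
from h import *
import pickle
c=pickle.load(open("w13.pkl","rb"))
crop(c,220,0,440,225,3.5,"pics/w13z.png")
```

```text
(no output)
```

View pics/w13z.png

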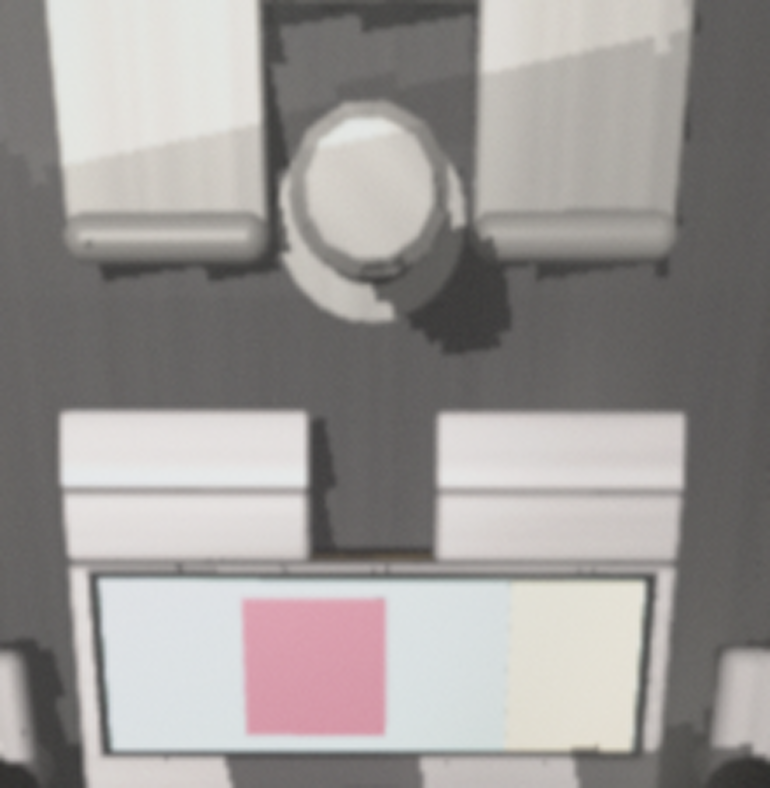

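Run:
```python
from h import *
import pickle
c=pickle.load(open("w13.pkl","rb"))
C=lambda u,v,z:ray(c,220+(u+.5)/3.5-.5,(v+.5)/3.5-.5,z)
h=lambda X:(((X-BORE)@EX*1000+17).round(2),((X-BORE)@EY*1000).round(2))
zn=.024+.0067
for n,p,z in (("noseL",(60,411),zn+.0025),("noseR",(686,412),zn+.0025),("slotL",(308,411),zn+.0025),("slotR",(438,412),zn+.0025),("pintop",(369,189),.081),("beadL",(64,240),.031),("beadR",(677,240),.031),("gapL",(268,240),.031),("gapR",(474,240),.031),("ringbot",(368,322),.024)):
    print(n,h(C(*p,z)))
```

```text
noseL (np.float64(-6.46), np.float64(41.99))
noseR (np.float64(-6.67), np.float64(-42.2))
slotL (np.float64(-6.49), np.float64(8.65))
slotR (np.float64(-6.63), np.float64(-8.84))
pintop (np.float64(17.79), np.float64(0.33))
beadL (np.float64(14.78), np.float64(39.81))
beadR (np.float64(14.71), np.float64(-39.38))
gapL (np.float64(14.75), np.float64(13.46))
gapR (np.float64(14.73), np.float64(-13.15))
ringbot (np.float64(4.41), np.float64(0.58))
```

Request:
jog_arm:
  moves:
    - [[0.003,0,-0.004,0,0,0,0],[0.004,0,-0.002,0,0,0,0],[0.004,-0.0007,0,0,0,0,0],[0,0,0,0,0,0,0]]

```text
clock: 17.12
position: [0.4592, 0.1309, 0.055]
eef_rot: [0.041, 0.706, -0.701, -0.087]
wrist_force: [0.4, -0.9, 0.7]
opening: 0.135
```

Run:
```python
from h import *
car()
```

```text
t 17.12 TCP [0.4592 0.1309 0.055 ] F [ 0.4 -0.9  0.7] op 0.135
fork err x -23.3 y 0.9 z 2.4 mm nose z 1.1 tail z 7.6 rib 5.8 yaw err -0.02 pitch down 3.76 roll 0.04 deg
```

Request:
jog_arm:
  moves:
    - [[0.001,-0.0013,0,0,0.1,0,0],[0.003,-0.0006,0,0,0,0,0],[0,0,0,0,0,0,0]]

```text
clock: 17.5
position: [0.4636, 0.1289, 0.0552]
eef_rot: [0.041, 0.706, -0.701, -0.088]
wrist_force: [0.3, -0.4, -0.0]
opening: 0.133
```

Run:
```python
from h import *
car()
c=camera("wrist"); crop(c,220,20,440,245,3.4,"pics/w14.png"); car()
import pickle; pickle.dump(c,open("w14.pkl","wb"))
```

```text
t 17.5 TCP [0.4636 0.1289 0.0552] F [ 0.3 -0.4 -0. ] op 0.133
fork err x -18.6 y -0.3 z 2.6 mm nose z 1.2 tail z 7.9 rib 6.0 yaw err -0.03 pitch down 3.83 roll 0.04 deg
t 17.55 TCP [0.4636 0.1289 0.0552] F [0.9 0.2 0.7] op 0.133
fork err x -18.6 y -0.3 z 2.6 mm nose z 1.2 tail z 7.9 rib 6.0 yaw err -0.03 pitch down 3.82 roll 0.04 deg
```

View pics/w14.png

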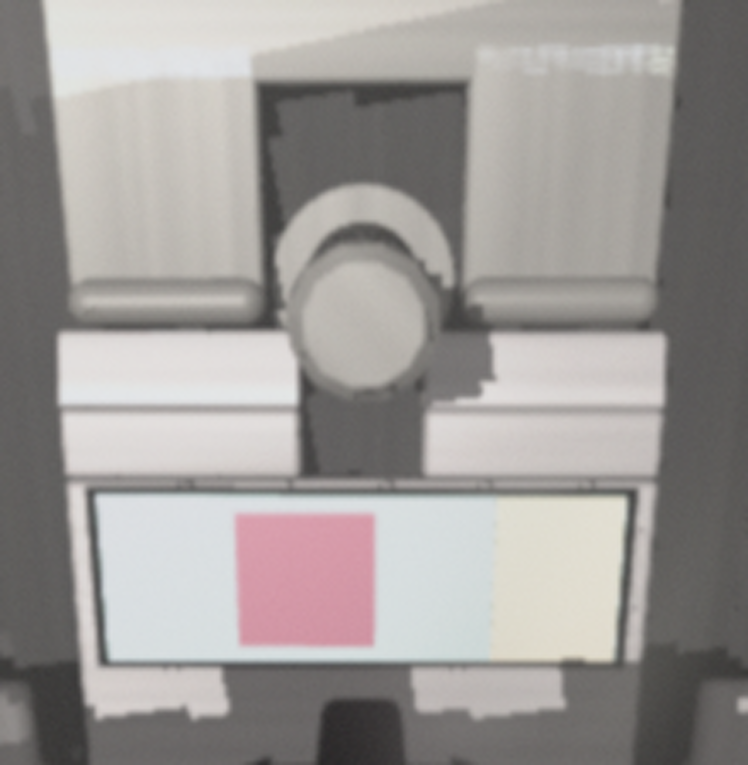

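Request:
jog_arm:
  moves:
    - [[0.003,-0.0004,-0.0005,0,0,0,0],[0.004,-0.0007,0,0,0,0,0],[0,0,0,0,0,0,0]]

```text
clock: 17.92
position: [0.4709, 0.1278, 0.0546]
eef_rot: [0.04, 0.706, -0.701, -0.088]
wrist_force: [1.1, -0.4, -1.9]
opening: 0.14
```

Run:
```python
from h import *
car()
c=camera("wrist"); crop(c,220,20,440,245,3.4,"pics/w15.png"); car()
import pickle; pickle.dump(c,open("w15.pkl","wb"))
c=camera("side"); crop(c,240,200,400,310,4.8,"pics/s15.png")
```

```text
t 17.93 TCP [0.4709 0.1278 0.0546] F [ 1.1 -0.4 -1.9] op 0.14
fork err x -11.3 y -0.1 z 1.9 mm nose z 0.5 tail z 7.3 rib 5.3 yaw err -0.02 pitch down 3.86 roll 0.03 deg
t 17.98 TCP [0.4708 0.1278 0.0546] F [ 1.1 -0.1 -1.6] op 0.131
fork err x -11.3 y -0.1 z 1.9 mm nose z 0.5 tail z 7.3 rib 5.3 yaw err -0.02 pitch down 3.85 roll 0.03 deg
```

View pics/w15.png

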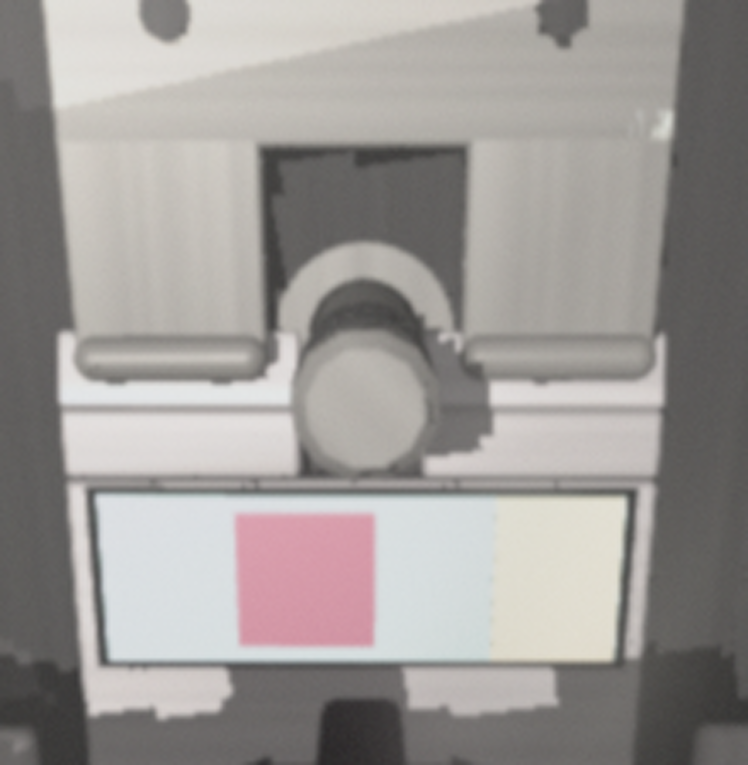

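View pics/s15.png

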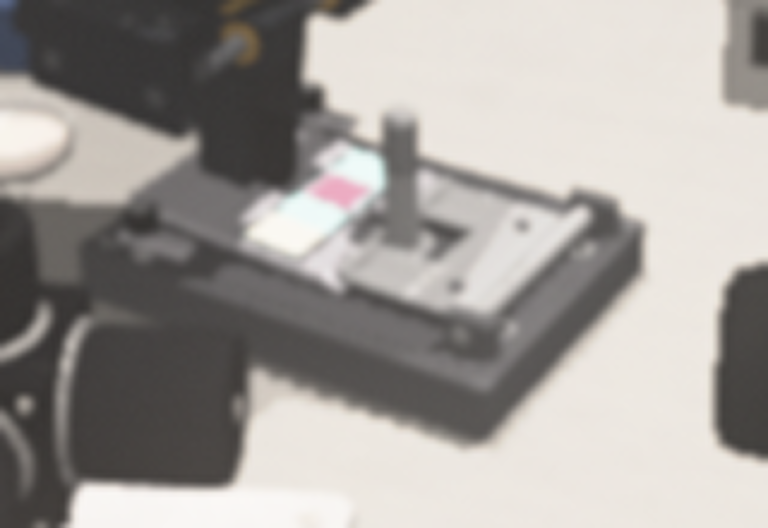

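Request:
jog_arm:
  moves:
    - [[0.004,-0.0007,0,0,0,0,0],[0.003,-0.0005,0,0,0,0,0],[0.002,-0.0004,0,0,0,0,0],[0,0,0,0,0,0,0]]

```text
clock: 18.52
position: [0.4768, 0.1266, 0.0542]
eef_rot: [0.037, 0.706, -0.701, -0.091]
wrist_force: [-2.0, -0.1, 1.4]
opening: 0.129
```

Run:
```python
from h import *
car()
c=camera("wrist"); crop(c,220,20,440,245,3.4,"pics/w16.png"); car()
import pickle; pickle.dump(c,open("w16.pkl","wb"))
```

```text
t 18.52 TCP [0.4768 0.1266 0.0542] F [-2.  -0.1  1.4] op 0.129
fork err x -5.5 y -0.2 z 1.0 mm nose z -0.5 tail z 7.1 rib 4.9 yaw err 0.01 pitch down 4.37 roll -0.03 deg
t 18.57 TCP [0.4768 0.1266 0.0541] F [-2.9 -0.4  1.5] op 0.133
fork err x -5.5 y -0.2 z 1.0 mm nose z -0.5 tail z 7.1 rib 4.9 yaw err 0.01 pitch down 4.37 roll -0.03 deg
```

View pics/w16.png

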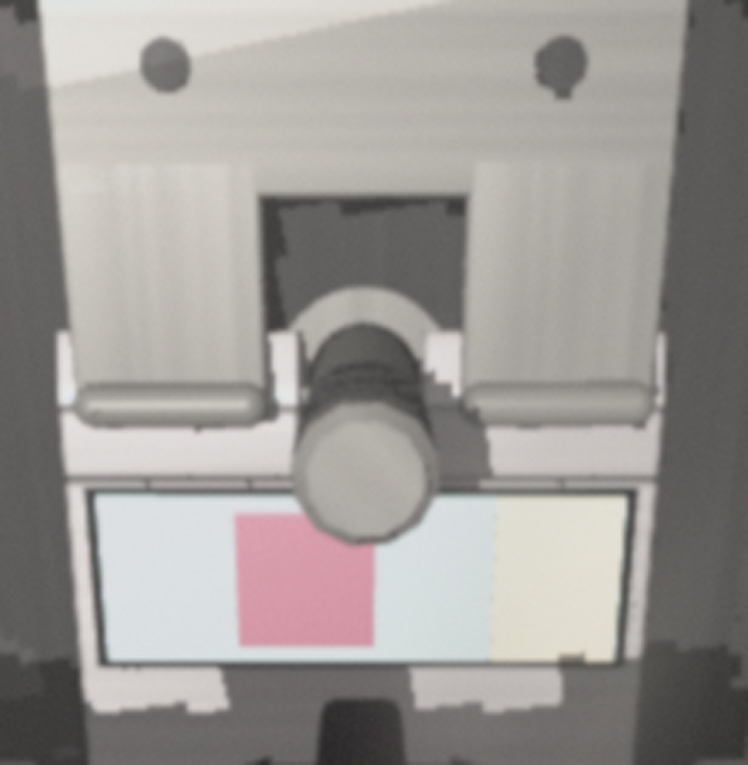

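Request:
jog_arm:
  moves:
    - [[0.003,-0.0005,0,-0.1,-0.5,0,0],[0.003,-0.0005,0,0,-0.2,0,0],[0,0,0,0,0,0,0]]

```text
clock: 18.95
position: [0.4821, 0.1257, 0.0538]
eef_rot: [0.041, 0.706, -0.702, -0.087]
wrist_force: [-2.4, 0.9, -0.5]
opening: 0.132
```

Run:
```python
from h import *
car()
```

```text
t 18.95 TCP [0.4821 0.1257 0.0538] F [-2.4  0.9 -0.5] op 0.132
fork err x 0.1 y -0.1 z 1.1 mm nose z -0.2 tail z 6.5 rib 4.6 yaw err 0.01 pitch down 3.80 roll -0.02 deg
```

Request:
jog_arm:
  moves:
    - [[-0.0006,0.0001,-0.0015,-0.2,-1.2,0,0],[-0.0006,0.0001,-0.0015,-0.2,-1.2,0,0],[-0.0005,0.0001,-0.0013,-0.2,-1,0,0],[0,0,0,0,0,0,0]]

```text
clock: 19.45
position: [0.4809, 0.1259, 0.0496]
eef_rot: [0.064, 0.704, -0.704, -0.064]
wrist_force: [-1.9, 0.7, -0.8]
opening: 0.134
```

Run:
```python
from h import *
car()
c=camera("wrist"); crop(c,220,20,440,245,3.4,"pics/w17.png"); car()
import pickle; pickle.dump(c,open("w17.pkl","wb"))
c=camera("side"); crop(c,240,200,400,310,4.8,"pics/s17.png")
```

```text
t 19.45 TCP [0.4809 0.1259 0.0496] F [-1.9  0.7 -0.8] op 0.134
fork err x 0.7 y -0.1 z 0.3 mm nose z 0.3 tail z 0.3 rib 0.3 yaw err 0.01 pitch down -0.02 roll 0.02 deg
t 19.5 TCP [0.4809 0.1259 0.0495] F [-1.3 -0.6  1.2] op 0.137
fork err x 0.7 y -0.1 z 0.2 mm nose z 0.2 tail z 0.3 rib 0.2 yaw err 0.01 pitch down 0.01 roll 0.02 deg
```

View pics/w17.png

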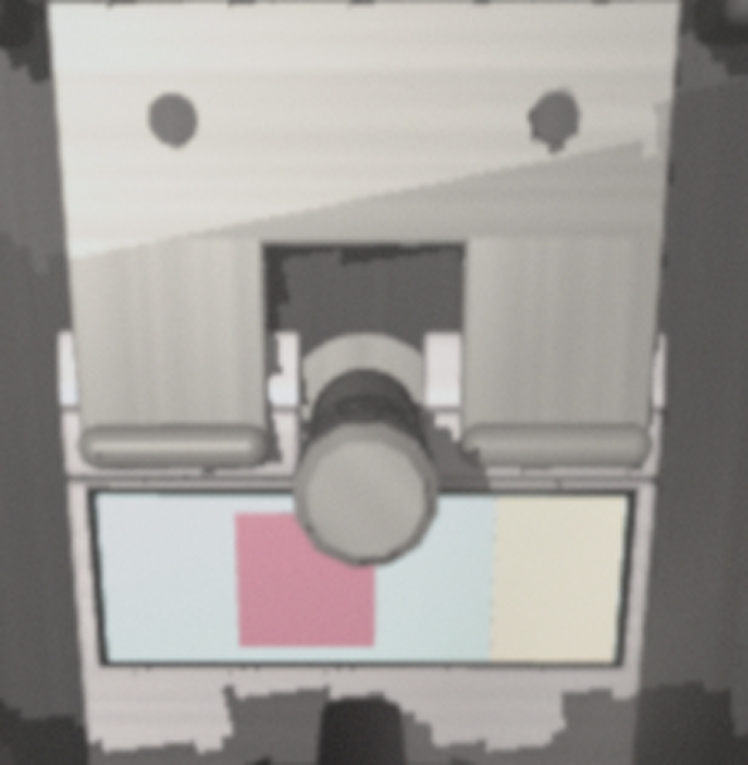

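View pics/s17.png

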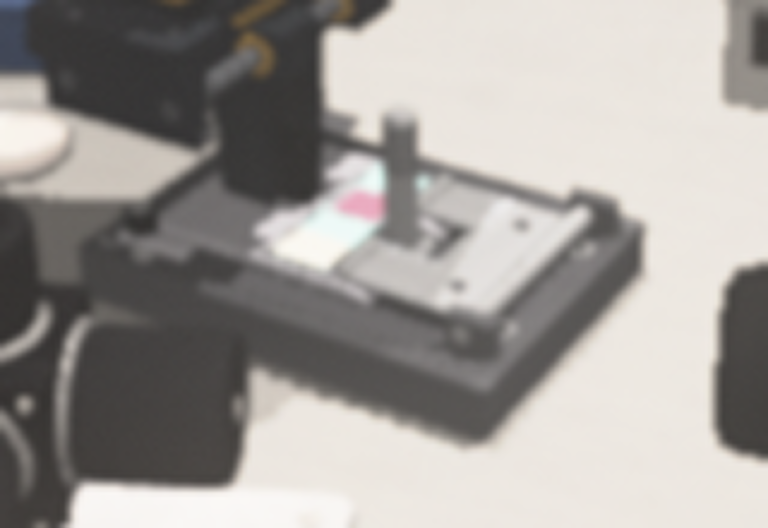

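Run:
```python
from h import *
import pickle
c=pickle.load(open("w17.pkl","rb"))
C=lambda u,v,z:ray(c,220+(u+.5)/3.4-.5,20+(v+.5)/3.4-.5,z)
h=lambda X:(((X-BORE)@EX*1000+17).round(2),((X-BORE)@EY*1000).round(2))
for n,p,z in (("noseL",(60,333),.0265),("noseR",(664,333),.0265),("slotL",(300,333),.0265),("slotR",(425,333),.0265),("bevel",(62,408),.029),("bead",(85,450),.032),("bead",(650,448),.032),("slideL",(90,490),.029),("slideR",(636,490),.029),("pintop",(365,495),.081)): print(n,h(C(*p,z)))
```

```text
noseL (np.float64(29.64), np.float64(42.52))
noseR (np.float64(29.64), np.float64(-41.44))
slotL (np.float64(29.64), np.float64(9.17))
slotR (np.float64(29.64), np.float64(-8.21))
bevel (np.float64(19.64), np.float64(42.43))
bead (np.float64(14.24), np.float64(38.91))
bead (np.float64(14.51), np.float64(-39.32))
slideL (np.float64(8.05), np.float64(39.42))
slideR (np.float64(8.04), np.float64(-38.63))
pintop (np.float64(17.76), np.float64(0.36))
```

Request:
jog_arm:
  moves:
    - [[-0.0004,0.0001,-0.0012,0,0,0,0],[0,0,0,0,0,0,0]]

```text
clock: 19.8
position: [0.4808, 0.1259, 0.0495]
eef_rot: [0.064, 0.704, -0.704, -0.064]
wrist_force: [-1.7, -1.1, 0.7]
opening: 0.134
```

Run:
```python
from h import *
car()
for i in range(4):
    c=camera("wrist"); print(ctrl.get_state()["wrist_force"].round(1),ctrl.get_state()["moment"].round(2))
```

```text
t 19.8 TCP [0.4808 0.1259 0.0495] F [-1.7 -1.1  0.7] op 0.134
fork err x 0.7 y -0.1 z 0.3 mm nose z 0.3 tail z 0.2 rib 0.2 yaw err 0.02 pitch down -0.05 roll 0.02 deg
[-2.5  0.1  1.7] [0.09 0.5  0.03]
[-4.   0.8  3.1] [0.09 0.56 0.02]
[-3.2  0.9  4.7] [ 0.09  0.55 -0.01]
[-3.2 -0.3  5.5] [ 0.05  0.59 -0.04]
```

Request:
jog_arm:
  moves:
    - [[0,0,-0.0015,0,0,0,0],[0,0,-0.0015,0,0,0,0]]

```text
clock: 20.25
position: [0.4808, 0.1259, 0.0492]
eef_rot: [0.065, 0.704, -0.704, -0.063]
wrist_force: [-9.2, -0.8, 25.5]
opening: 0.135
```

Run:
```python
from h import *
car()
for i in range(10):
    c=camera("wrist"); print(ctrl.get_state()["wrist_force"].round(1),ctrl.get_state()["moment"].round(2))
car()
crop(c,220,20,440,245,3.4,"pics/w18.png")
c=camera("side"); crop(c,240,200,400,310,4.8,"pics/s18.png");c=camera("scene"); cv2.imwrite("pics/sc18.png",c["pixels"][:,:,::-1])
car()
```

```text
t 20.25 TCP [0.4808 0.1259 0.0492] F [-9.2 -0.8 25.5] op 0.135
fork err x 0.7 y -0.1 z 0.0 mm nose z 0.1 tail z -0.1 rib -0.1 yaw err 0.04 pitch down -0.13 roll 0.02 deg
[-9.1 -0.3 23.8] [-0.08  1.5   0.05]
[-9.  -1.1 23.4] [-0.11  1.49 -0.03]
[-8.9 -1.9 23.6] [-0.17  1.51 -0.02]
[-8.9 -0.1 22.4] [-0.11  1.48  0.01]
[-9.4 -0.6 23.8] [-0.13  1.49 -0.05]
[-8.4 -0.4 23.5] [-0.05  1.53  0.01]
[-8.3 -1.9 24.5] [-0.06  1.56  0.02]
[-9.3 -1.4 23.7] [-0.08  1.47 -0.01]
[-9.1 -1.1 23.4] [-0.08  1.52  0.01]
[-8.9 -1.  24.2] [-0.14  1.47 -0.01]
t 20.75 TCP [0.4808 0.1259 0.0493] F [-8.9 -1.  24.2] op 0.132
fork err x 0.7 y -0.1 z 0.1 mm nose z 0.1 tail z -0.1 rib -0.0 yaw err 0.04 pitch down -0.13 roll 0.02 deg
t 20.85 TCP [0.4808 0.1259 0.0492] F [-8.6 -1.  23.4] op 0.132
fork err x 0.7 y -0.1 z 0.0 mm nose z 0.1 tail z -0.1 rib -0.1 yaw err 0.04 pitch down -0.13 roll 0.02 deg
```

View pics/w18.png

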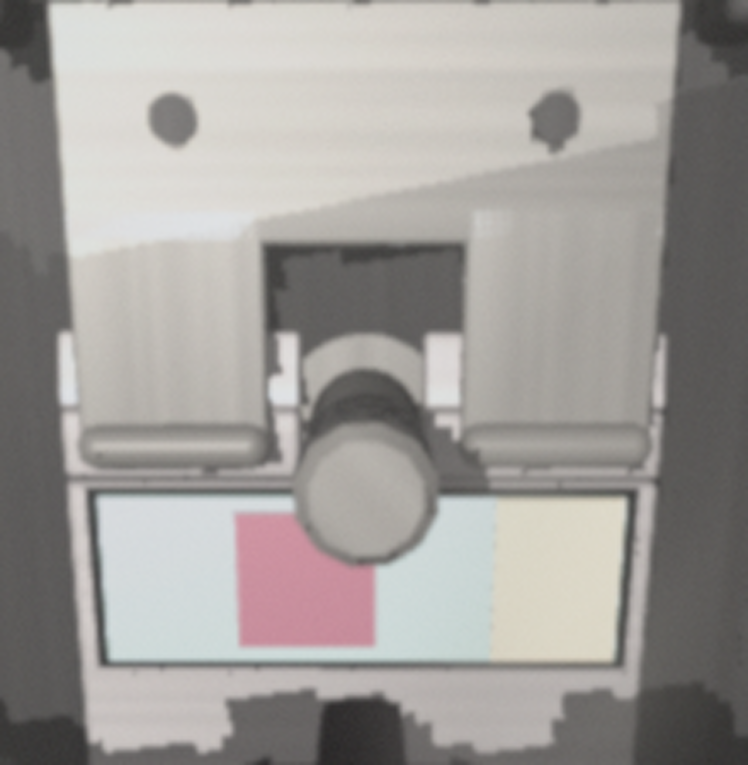

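View pics/s18.png

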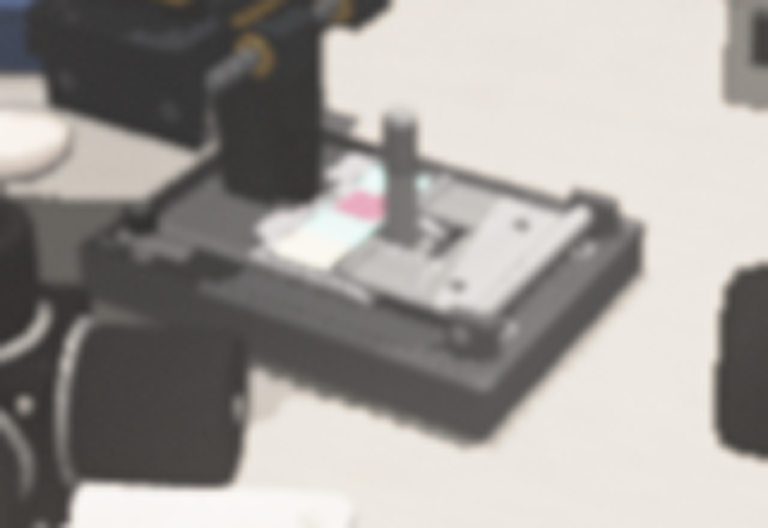

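View pics/sc18.png

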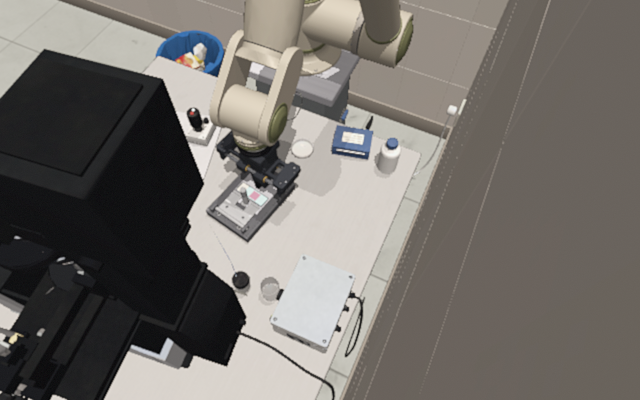

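Run:
```python
from plant import job
print(job.finish_job())
```

```text
the job is handed in; nothing more can be done
None
```

The job is handed in at about 21 s: the pin is in the bore, and the carrier is home on it under the leaf, still gripped and pressed flat. `job.finish_job()` gives no verdict.

- **Pin:** I lowered it until the tool was at the height for fully down, let go, and saw it still standing upright. I could only judge its depth by that height, not measure it directly.
- **Carrier:** I slid it in nose-down by about 4°, then levelled it. In the wrist picture its prong tips are at holder x = 29.6 mm, against 29.5 mm nominal. My calculation from the arm pose puts the fork 0.7 mm past its place along and 0.1 mm off across. The yaw error is 0.04°, the pitch 0.13° and the underside within about 0.1 mm of the deck.
- **Disagreement:** the picture puts the carrier about 0.5 mm off across, the arm pose 0.1 mm; both are inside the 3 mm limit.
- **Press:** the wrist force held steady at about 24 N down, with about 9 N along the length from the fork or leaf. The arm was at rest.
- **Leaf and lifter:** I had no direct reading of either, so I inferred them from the pictures and the carrier lying flat. The leaf never looked prised up.
- **Bystanders:** those I could see in the last scene picture looked where they started; I did not measure them.

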